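# Fit the grease tray of the contact grill onto its hidden locating pin

## Robot

A 6-joint arm with a two-finger parallel gripper is mounted at the origin on the work surface; the furniture and walls round the work are solid. World frame = base frame: x ahead of the robot, y to its left, z up, the work surface at z = 0. Lengths are in mm, angles in rad, forces in N, time in s.
With the tool pointing down it reaches from about 350 to 775 mm from the base axis. Payload 7.3 kg.
Tool frame: the origin (TCP) lies between the finger pads; the fingertips stand tcp_to_tips ahead of it and the grasp point (between the pads) lies 5 mm behind it (tcp_to_tips is the distance from the TCP to the fingertips, in mm); z points along the fingers, x is the direction in which the jaws open and shut, and the axes are right-handed (so a half turn about z gives the same grasp; the last joint's range is limited). The gripper opens to 92 mm and grips with 3 to 60 N. Pads are 19 mm wide; open, the fingers measure 130 mm over their backs; the gripper's body (75 mm by 190 mm) begins 47 mm behind the grasp point.
Start: joints at [1.046, 0.342, 1.524, -0, 1.275, -0.146], TCP at [194.135, 487.807, 240.741] pointing down, gripper open.
Joint ranges: [-2.53, 2.53], [-0.77, 2.02], [0.04, 2.7], [-1, 4.14], [0.28, 2.66], [-3.11, 3.11]. Speed limits (rad/s): [2.57, 2.57, 3.14, 3.14, 3.14, 3.14].

## Interface

Orientations are given as [roll, pitch, yaw] about the fixed x, y, z axes, in that order (R = Rz(yaw) Ry(pitch) Rx(roll)).
In Python, from plant import * gives the robot as it stands.
- The arm moves only by the tool drive_tool, never from a script. Its argument "deltas" is a list of rows, each an object of numbers: "hand": the gripper's target within -1 to 1 (shut at 1, half-way at 0, fully open at -1); "tx", "ty", "tz": the shift along the tool's x, y, z each as a share of 4 cm, from -1 to 1; "wx", "wy", "wz": the turn, a rotation vector about the tool's x, y, z each as a share of 5 degrees, from -1 to 1. In form: [{"hand": .., "tx": .., "ty": .., "tz": .., "wx": .., "wy": .., "wz": ..}, ...]. A call has 1 to 20 rows; each row shifts and turns the commanded pose from where the row before left it, along the tool's axes as they then stand; what a row does not reach is not made up. A row lasts 1/12 s, in which the tool goes at most 41.7 mm and 7.16 degrees, less where a joint would pass 70% of its speed; a pose out of reach is approached as far as the arm can. A call with a number of a shift or a turn outside -1 to 1 is refused whole. A call with a gripper value outside its range is refused whole. The fingers move at their own pace and stop on an object; the grip force is fixed at half the most. Time passes only in rows, so rows that do not move let the fingers close. It gives the time, the measured TCP pose, the force and the opening at its end, in the units of the state.
- get_obs(): the state, without advancing time (a new reading comes with each control period).
- capture(name): name is "scene" or "side" or "wrist"; returns the picture (400x640x3 uint8, red, green, blue); there is no depth.
- camera_model(name): a dict with "fx", "fy", "cx", "cy" (pixels), "D" ([k1, k2, p1, p2, k3] as OpenCV has them; the pictures are not rectified), "rvec" (rotation vector, rad) and "tvec" (3), from world to camera coordinates, as OpenCV has them. Camera axes: x right, y down, z forward; pixel columns grow to the right and rows downward; lengths in mm; the calibration is good to about 2 mm. A picture is of the moment at which its call begins: read the wrist's pose just before it. camera_model takes no time and is no camera call; for the wrist camera it gives the pose at the moment of the call.
- close_job(): hands the job in, once; it reports no verdict.
The state is a dict: "time": time; "joint_positions": joint angles; "dq": joint speeds; "tau": joint torques, N m; "tool_pos": TCP position; "tcp_rot": TCP orientation; "contact_force": force on the tool from outside, world axes, zero at the start; "moment": the same for the moment, N m; "grip_width": finger opening in mm.
Only numpy, scipy, OpenCV 4.12 (cv2) and the standard library are available. Lean on these libraries where they do the work, as an engineer would, in place of code of your own. Each camera call takes 0.05 s, during which the arm holds its last target.

## Task

Fit the grease tray to the contact grill: pick it up by its black tab, lay it on the grill's base plate with its turned-up nose toward the grill, and nudge it in under the grill until its hole drops over the locating pin hidden there and the tray lies flat. Nudge it gently, never ram the tray into the pin or the grill, and let go of it. Leave the squeeze bottle and everything else where they are.

Things in the scene. Friction and masses are not known exactly. Their poses are not given: they have to be found in the camera images.
- grill: Fixed low steel contact grill, 125 mm deep, 160 wide, 88 high (109 with the bar handle on top), on a 5 mm thick steel base plate 160 mm wide that runs out 190 mm in front of it. Origin: on the worktop under the middle of the front face; +x points from the front face into the grill (the way the tray goes in), z up. The base plate covers x = -0.190 to 0.125.
- grill_slot (a point): Middle of the slot's lower edge, on the base plate in the front face (axes as the grill's). Slot 93 mm wide (y), 32 high, open at the back; two 14 mm high slanted wings before it (x = -0.027 to 0) make a funnel 103 mm wide. Hidden in it stands a smooth bevelled pin, 10 mm thick, 6 mm high, at y = 0, at an unknown x between 0.017 and 0.053, different each time; it does not give way.
- tray: Loose aluminium grease tray, 267 mm long, 90 wide, 0.2 to 0.4 kg, floor 4 mm thick, rim 12 mm high. Origin: on its underside, under the black tab; +x points to the nose, z up. Tail at x = -0.085; flat floor to x = 0.153, then a 70 mm wide nose, turned up 16 degrees to climb over the pin, ends at x = 0.182. Sliding takes 1 to 4 N, climbing up to 10 N.
- tray_hole (a point): Centre of the 14 mm round hole, at the underside, 113 mm ahead of the tray's origin; axes as the tray's. While the floor rides on the pin the front is raised (tilt about 0.03 rad, hole about 10 mm above the worktop); when the hole finds the pin the tray drops flat on the base plate (hole 5 mm above the worktop) and further pushing meets the pin.
- tray_tab (a point): Middle of the top of the black grip tab, 56 mm above the tray's underside; axes as the tray's. The tab stands upright across the tray, 10 mm thick (along x), 40 mm wide (y). Pinch it across its thickness, or push against it.
- squeeze_bottle: Bystander: white squeeze bottle with a red pointed cap, 56 mm across, 184 mm high; origin under its middle.

How it is judged:
By the outcome, as a careful person would: the job done as asked, in the order asked, and still so for the second after the job is handed in, with the robot touching nothing.
It also fails if it takes over 51 s, if anything falls off the work surface, if the arm or the gripper's body presses on something with over 40 N, if the wrist force passes 120 N, or if a joint passes its speed limit or range.

## Working session

There is one attempt and no reset: what is moved stays moved. The work goes in short steps, Python scripts to look and compute and a tool call to move; the robot and the scene stay as the last step left them, time stands still between calls to the robot, and variables do not carry over. Pictures are saved under pics/ and viewed, and the job is handed in when it is done.

Besides the shell and the picture viewer there is one more tool, called after "Call:" in YAML: its name, and indented under it one key for each argument. drive_tool: Moves the arm, as the interface text tells. Its arguments: {"type":"object","properties":{"deltas":{"type":"array","items":{"type":"object","properties":{"hand":{"type":"number"},"tx":{"type":"number"},"ty":{"type":"number"},"tz":{"type":"number"},"wx":{"type":"number"},"wy":{"type":"number"},"wz":{"type":"number"}}}}},"required":["deltas"]}

```bash
ls; mkdir -p pics; python3 - <<'E'
from plant import *
import cv2
print(get_obs())
for n in ("scene","side","wrist"):
    m=camera_model(n); print(n,m)
    cv2.imwrite(f"pics/{n}0.png",cv2.cvtColor(capture(n),cv2.COLOR_RGB2BGR))
E
```

```text
pics
{'time': 0.0, 'joint_positions': array([ 1.04603626e+00,  3.42688676e-01,  1.52501267e+00, -2.39024673e-05,
        1.27537805e+00, -1.46009180e-01]), 'dq': array([-2.51663954e-06, -1.72709321e-03, -1.90392429e-03,  1.52052704e-03,
        1.73406054e-03, -5.44348882e-04]), 'tau': array([ 4.57849237e-04, -4.31253970e+01, -2.44219798e+01,  7.17438734e-02,
        5.61410410e-02, -1.37557727e-04]), 'tool_pos': array([193.92220605, 487.46361461, 240.06412573]), 'tcp_rot': array([-3.14139896e+00,  1.47424916e-03,  1.19205256e+00]), 'contact_force': array([0.02763904, 0.95138333, 0.11392858]), 'moment': array([ 0.00967503, -0.02823309, -0.01184723]), 'grip_width': 91.72980354242733}
scene {'fx': 460.17127758517535, 'fy': 460.17127758517535, 'cx': 324.18885957992546, 'cy': 197.96549006829, 'D': array([-0.00192846,  0.        ,  0.        ,  0.        ,  0.        ]), 'rvec': array([ 1.1694299 , -2.03222384,  1.19515213]), 'tvec': array([101.8163046 , 294.88305414, 758.17366661])}
side {'fx': 465.16733133756617, 'fy': 465.16733133756617, 'cx': 314.6106632344194, 'cy': 201.14930342093012, 'D': array([-0.07928616,  0.        ,  0.        ,  0.        ,  0.        ]), 'rvec': array([ 0.3403439 , -2.71755023,  1.26807333]), 'tvec': array([397.36767096, 227.85024049, 811.09658724])}
wrist {'fx': 279.81302777369007, 'fy': 279.81302777369007, 'cx': 315.3891716812653, 'cy': 199.23084035700685, 'D': array([-0.02629954,  0.        ,  0.        ,  0.        ,  0.        ]), 'rvec': array([-2.40329245, -1.62770354, -0.22753531]), 'tvec': array([-523.80567285,  -33.49836583,  389.93118282])}
```

View pics/scene0.png

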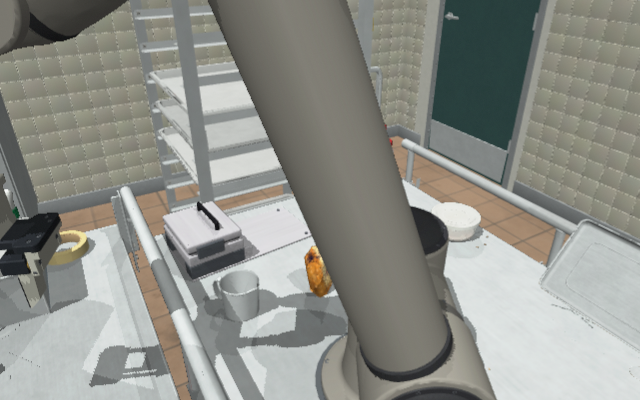

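View pics/side0.png

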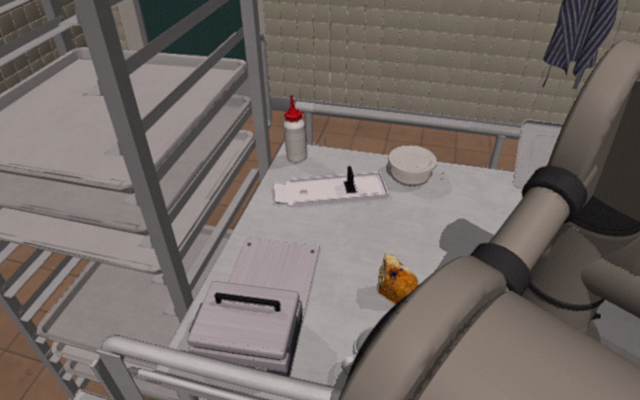

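View pics/wrist0.png

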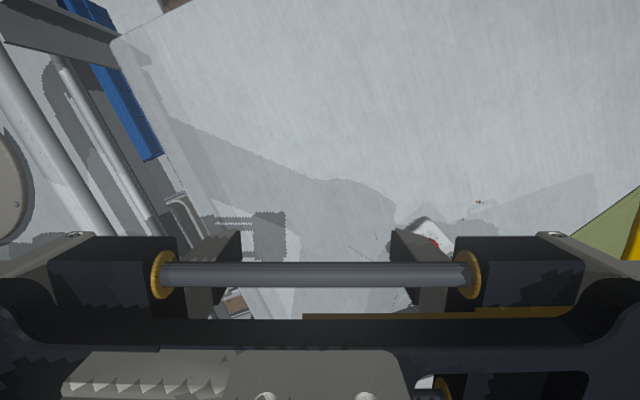

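The side view shows the tray (nose near (277,195), tail near (386,185), tab near (350,180)), the bottle at (295,140), and the grill at (245,315) with its base plate above it. In the scene view the arm hides the work. I'll enlarge the side view.

```bash
cat > h.py <<'E'
import numpy as np, cv2
from plant import *
def ray(m,uv):
    K=np.array([[m["fx"],0,m["cx"]],[0,m["fy"],m["cy"]],[0,0,1]])
    p=cv2.undistortPoints(np.array(uv,float).reshape(-1,1,2),K,m["D"]).reshape(-1,2)
    R=cv2.Rodrigues(m["rvec"])[0]
    d=np.c_[p,np.ones(len(p))]@R
    return -R.T@m["tvec"],d
def onz(m,uv,z):
    c,d=ray(m,uv); return c+d*((z-c[2])/d[:,2])[:,None]
def proj(m,P):
    K=np.array([[m["fx"],0,m["cx"]],[0,m["fy"],m["cy"]],[0,0,1]])
    return cv2.projectPoints(np.array(P,float).reshape(-1,1,3),m["rvec"],m["tvec"],K,m["D"])[0].reshape(-1,2)
def tri(m1,a,m2,b):
    (c1,d1),(c2,d2)=ray(m1,[a]),ray(m2,[b]); d1=d1[0];d2=d2[0]
    s=np.linalg.lstsq(np.c_[d1,-d2],c2-c1,rcond=None)[0]
    p,q=c1+s[0]*d1,c2+s[1]*d2
    return (p+q)/2,np.linalg.norm(p-q)
def crop(src,x0,y0,x1,y1,k,out):
    i=cv2.imread(src)[y0:y1,x0:x1]; cv2.imwrite(out,cv2.resize(i,None,fx=k,fy=k,interpolation=cv2.INTER_CUBIC))
def snap(n,out):
    m=camera_model(n); i=capture(n); cv2.imwrite(out,cv2.cvtColor(i,cv2.COLOR_RGB2BGR)); return m
E
python3 - <<'E'
from h import *
crop("pics/side0.png",265,130,395,220,6,"pics/s_tray.png")
crop("pics/side0.png",180,230,330,380,4,"pics/s_grill.png")
m=camera_model("side")
np.set_printoptions(precision=1,suppress=True)
print(onz(m,[(350,190),(277,197),(386,187),(296,158)],0))
print(onz(m,[(250,240),(320,243),(245,320)],5))
for n in("scene","side"): print(ray(camera_model(n),[(0,0)])[0])
E
```

```text
[[ 404.2 -311.4    0. ]
 [ 567.8 -244.4    0. ]
 [ 321.3 -343.5    0. ]
 [ 570.1 -411.7    0. ]]
[[ 576.3  -87.2    5. ]
 [ 429.1 -114.2    5. ]
 [ 512.2  108.2    5. ]]
[-396.9  349.6  626.4]
[252.  559.1 701.1]
```

View pics/s_tray.png

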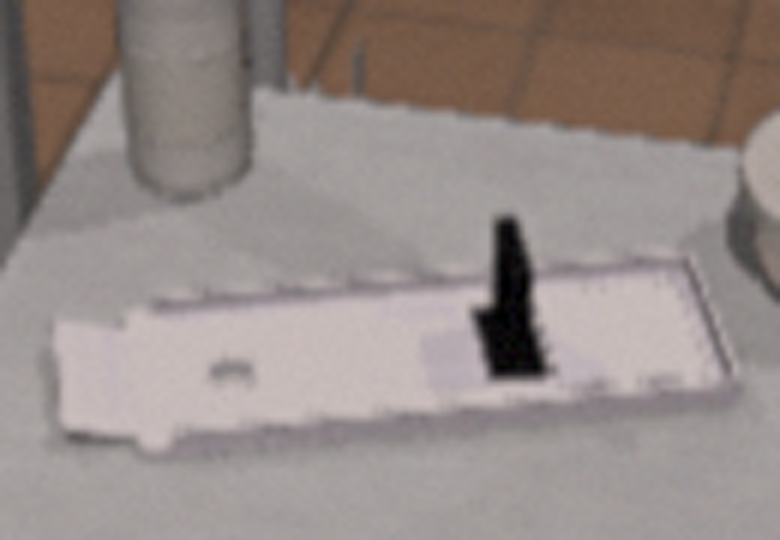

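View pics/s_grill.png

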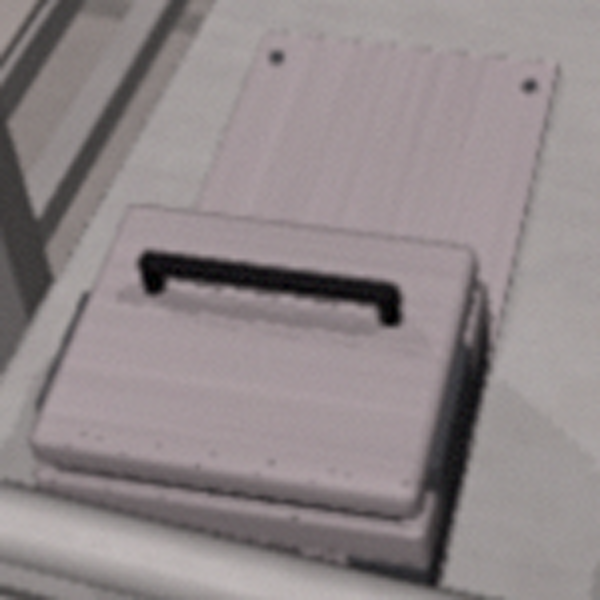

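```bash
cat >> h.py <<'E'
from scipy.spatial.transform import Rotation as Ro
def toolR(o): return Ro.from_euler('xyz',o).as_matrix()
def moves(o,target,yaw=None):
    """tool-frame shift in mm to target and turn about z (deg)"""
    R=toolR(o["tcp_rot"]); d=R.T@(np.array(target)-o["tool_pos"])
    r=None
    if yaw is not None:
        Rt=Ro.from_euler('xyz',[np.pi,0,yaw]).as_matrix(); r=np.degrees(Ro.from_matrix(R.T@Rt).as_rotvec())
    return d,r
def plan(p0,yaw0,ways):
    """rows along waypoints [(x,y,z,yaw,nrows)], ideal down-pointing tool; returns share rows"""
    p=np.array(p0,float);y=yaw0;rows=[]
    for x,yy,z,yw,n in ways:
        t=np.array([x,yy,z]);dp=(t-p)/n;dy=(yw-y)/n
        for i in range(n):
            R=Ro.from_euler('xyz',[np.pi,0,y]).as_matrix()
            s=R.T@dp/40; w=-np.degrees(dy)/5
            rows.append([*s,w]); y+=dy
        p=t;y=yw
    rows=np.array(rows); print(np.abs(rows).max(0)); return rows
def show(rows): print("["+",".join('{"hand":-1,"tx":%.2f,"ty":%.2f,"tz":%.2f,"wz":%.2f}'%tuple(r) for r in rows)+"]")
import plant as _p
E
python3 - <<'E'
from h import *
np.set_printoptions(precision=3,suppress=True)
o=get_obs(); m=camera_model("wrist"); R=toolR(o["tcp_rot"])
c,d=ray(m,[(m["cx"],m["cy"]),(640,200),(315,400)])
print(R.T@(c-o["tool_pos"]),(R.T@d.T).T, [k for k in dir(_p) if not k.startswith("_")])
import plant
print(getattr(plant,'tcp_to_tips',None))
show(plan(o["tool_pos"],1.192,[(400,310,260,1.0,8),(500,60,260,.6,8),(460,-150,260,.38,7)]))
E
```

```text
Traceback (most recent call last):
NameError: name '_p' is not defined. Did you mean: 'np'?
```

```bash
python3 - <<'E'
from h import *
import plant
np.set_printoptions(precision=3,suppress=True)
o=get_obs(); m=camera_model("wrist"); R=toolR(o["tcp_rot"])
c,d=ray(m,[(m["cx"],m["cy"]),(640,200),(315,400)])
print(R.T@(c-o["tool_pos"]),(R.T@d.T).T, [k for k in dir(plant) if not k.startswith("_")])
show(plan(o["tool_pos"],1.192,[(380,330,260,1.0,7),(500,60,260,.6,8),(440,-110,260,.38,5)]))
E
```

```text
[  -0.88   -74.027 -143.933] [[ 0.001  0.275  0.962]
 [ 1.207  0.279  0.959]
 [-0.002  0.974  0.762]] ['Unreachable', 'camera_model', 'capture', 'close_job', 'get_obs', 'tcp_to_tips']
[0.728 0.899 0.071 0.573]
[{"hand":-1,"tx":-0.28,"ty":0.83,"tz":-0.07,"wz":0.31},{"hand":-1,"tx":-0.25,"ty":0.83,"tz":-0.07,"wz":0.31},{"hand":-1,"tx":-0.23,"ty":0.84,"tz":-0.07,"wz":0.31},{"hand":-1,"tx":-0.21,"ty":0.85,"tz":-0.07,"wz":0.31},{"hand":-1,"tx":-0.19,"ty":0.85,"tz":-0.07,"wz":0.31},{"hand":-1,"tx":-0.16,"ty":0.86,"tz":-0.07,"wz":0.31},{"hand":-1,"tx":-0.14,"ty":0.86,"tz":-0.07,"wz":0.31},{"hand":-1,"tx":-0.51,"ty":0.77,"tz":0.00,"wz":0.57},{"hand":-1,"tx":-0.47,"ty":0.80,"tz":0.00,"wz":0.57},{"hand":-1,"tx":-0.43,"ty":0.82,"tz":0.00,"wz":0.57},{"hand":-1,"tx":-0.39,"ty":0.84,"tz":0.00,"wz":0.57},{"hand":-1,"tx":-0.34,"ty":0.86,"tz":0.00,"wz":0.57},{"hand":-1,"tx":-0.30,"ty":0.87,"tz":0.00,"wz":0.57},{"hand":-1,"tx":-0.26,"ty":0.89,"tz":0.00,"wz":0.57},{"hand":-1,"tx":-0.21,"ty":0.90,"tz":0.00,"wz":0.57},{"hand":-1,"tx":-0.73,"ty":0.53,"tz":0.00,"wz":0.50},{"hand":-1,"tx":-0.70,"ty":0.56,"tz":0.00,"wz":0.50},{"hand":-1,"tx":-0.68,"ty":0.59,"tz":0.00,"wz":0.50},{"hand":-1,"tx":-0.65,"ty":0.62,"tz":0.00,"wz":0.50},{"hand":-1,"tx":-0.62,"ty":0.65,"tz":0.00,"wz":0.50}]
```

Call:
drive_tool:
  deltas:
    - {"hand": -1, "tx": -0.28, "ty": 0.83, "tz": -0.07, "wz": 0.31}
    - {"hand": -1, "tx": -0.25, "ty": 0.83, "tz": -0.07, "wz": 0.31}
    - {"hand": -1, "tx": -0.23, "ty": 0.84, "tz": -0.07, "wz": 0.31}
    - {"hand": -1, "tx": -0.21, "ty": 0.85, "tz": -0.07, "wz": 0.31}
    - {"hand": -1, "tx": -0.19, "ty": 0.85, "tz": -0.07, "wz": 0.31}
    - {"hand": -1, "tx": -0.16, "ty": 0.86, "tz": -0.07, "wz": 0.31}
    - {"hand": -1, "tx": -0.14, "ty": 0.86, "tz": -0.07, "wz": 0.31}
    - {"hand": -1, "tx": -0.51, "ty": 0.77, "tz": 0.0, "wz": 0.57}
    - {"hand": -1, "tx": -0.47, "ty": 0.8, "tz": 0.0, "wz": 0.57}
    - {"hand": -1, "tx": -0.43, "ty": 0.82, "tz": 0.0, "wz": 0.57}
    - {"hand": -1, "tx": -0.39, "ty": 0.84, "tz": 0.0, "wz": 0.57}
    - {"hand": -1, "tx": -0.34, "ty": 0.86, "tz": 0.0, "wz": 0.57}
    - {"hand": -1, "tx": -0.3, "ty": 0.87, "tz": 0.0, "wz": 0.57}
    - {"hand": -1, "tx": -0.26, "ty": 0.89, "tz": 0.0, "wz": 0.57}
    - {"hand": -1, "tx": -0.21, "ty": 0.9, "tz": 0.0, "wz": 0.57}
    - {"hand": -1, "tx": -0.73, "ty": 0.53, "tz": 0.0, "wz": 0.5}
    - {"hand": -1, "tx": -0.7, "ty": 0.56, "tz": 0.0, "wz": 0.5}
    - {"hand": -1, "tx": -0.68, "ty": 0.59, "tz": 0.0, "wz": 0.5}
    - {"hand": -1, "tx": -0.65, "ty": 0.62, "tz": 0.0, "wz": 0.5}
    - {"hand": -1, "tx": -0.62, "ty": 0.65, "tz": 0.0, "wz": 0.5}

```text
invalid input
```

Call:
drive_tool:
  deltas:
    - {"hand": -1}
    - {"hand": -1}
    - {"hand": -1}

```text
invalid input
```

```bash
python3 - <<'E'
from h import *
np.set_printoptions(precision=3,suppress=True)
o=get_obs(); print(o["time"],o["tool_pos"],o["tcp_rot"],o["contact_force"],tcp_to_tips)
for n in ("scene","side","wrist"):
    m=snap(n,f"pics/{n}1.png"); 
    np.save(f"m_{n}1.npy",m,allow_pickle=True)
E
```

```text
0.15 [193.975 487.549 240.206] [-3.141  0.001  1.192] [ 0.3   -0.124 -0.12 ] 14.0
```

View pics/wrist1.png

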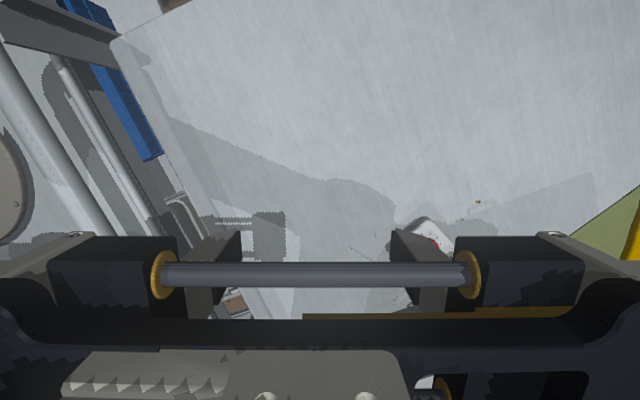

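View pics/scene1.png

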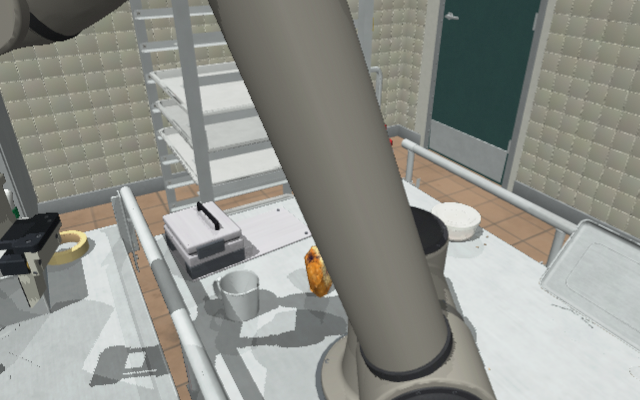

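View pics/side1.png

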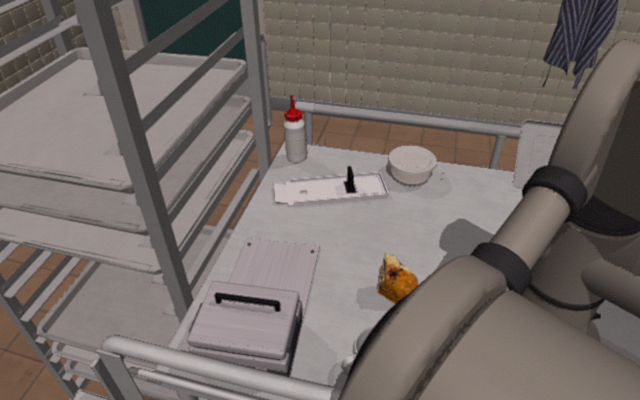

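The calls were refused, probably because every field has to be given. The pictures are unchanged: the side view shows a rail at (110-290, 345-380) on my path, so I'll check its height first.

```bash
python3 - <<'E'
from h import *
np.set_printoptions(precision=1,suppress=True)
a=camera_model("scene");b=camera_model("side")
print(tri(a,(125,190),b,(110,343)))
print(proj(b,[(x,250,z) for x in (300,380,500) for z in (0,100,200)]))
print(proj(a,[(x,y,0) for x in (300,380,500) for y in (250,150)]))
E
```

```text
(array([643.7, 275.2, 125.4]), np.float64(0.34567541825538733))
[[343.6 425.6]
 [345.6 393.5]
 [347.9 353.5]
 [292.8 413. ]
 [289.3 380.3]
 [285.  339.7]
 [220.8 394.5]
 [210.2 361. ]
 [197.4 319.8]]
[[184.7 318.7]
 [234.7 300.7]
 [173.9 294.3]
 [221.3 278.6]
 [160.1 263.2]
 [204.  250. ]]
```

Call:
drive_tool:
  deltas:
    - {"hand": -1, "tx": 0, "ty": 0, "tz": -1, "wx": 0, "wy": 0, "wz": 0}
    - {"hand": -1, "tx": 0, "ty": 0, "tz": -1, "wx": 0, "wy": 0, "wz": 0}

```text
time: 0.47
tool_pos: [193.5, 486.6, 319.6]
tcp_rot: [-3.141, 0.006, 1.192]
contact_force: [1.4, 1.4, 0.5]
grip_width: 91.7
```

Call:
drive_tool:
  deltas:
    - {"hand": -1, "tx": -0.28, "ty": 0.83, "tz": 0, "wx": 0, "wy": 0, "wz": 0.31}
    - {"hand": -1, "tx": -0.25, "ty": 0.83, "tz": 0, "wx": 0, "wy": 0, "wz": 0.31}
    - {"hand": -1, "tx": -0.23, "ty": 0.84, "tz": 0, "wx": 0, "wy": 0, "wz": 0.31}
    - {"hand": -1, "tx": -0.21, "ty": 0.85, "tz": 0, "wx": 0, "wy": 0, "wz": 0.31}
    - {"hand": -1, "tx": -0.19, "ty": 0.85, "tz": 0, "wx": 0, "wy": 0, "wz": 0.31}
    - {"hand": -1, "tx": -0.16, "ty": 0.86, "tz": 0, "wx": 0, "wy": 0, "wz": 0.31}
    - {"hand": -1, "tx": -0.14, "ty": 0.86, "tz": 0, "wx": 0, "wy": 0, "wz": 0.31}
    - {"hand": -1, "tx": -0.51, "ty": 0.77, "tz": 0.1, "wx": 0, "wy": 0, "wz": 0.57}
    - {"hand": -1, "tx": -0.47, "ty": 0.8, "tz": 0.1, "wx": 0, "wy": 0, "wz": 0.57}
    - {"hand": -1, "tx": -0.43, "ty": 0.82, "tz": 0.1, "wx": 0, "wy": 0, "wz": 0.57}
    - {"hand": -1, "tx": -0.39, "ty": 0.84, "tz": 0.1, "wx": 0, "wy": 0, "wz": 0.57}
    - {"hand": -1, "tx": -0.34, "ty": 0.86, "tz": 0.1, "wx": 0, "wy": 0, "wz": 0.57}
    - {"hand": -1, "tx": -0.3, "ty": 0.87, "tz": 0.1, "wx": 0, "wy": 0, "wz": 0.57}
    - {"hand": -1, "tx": -0.26, "ty": 0.89, "tz": 0.1, "wx": 0, "wy": 0, "wz": 0.57}
    - {"hand": -1, "tx": -0.21, "ty": 0.9, "tz": 0.1, "wx": 0, "wy": 0, "wz": 0.57}
    - {"hand": -1, "tx": -0.73, "ty": 0.53, "tz": 0.1, "wx": 0, "wy": 0, "wz": 0.5}
    - {"hand": -1, "tx": -0.7, "ty": 0.56, "tz": 0.1, "wx": 0, "wy": 0, "wz": 0.5}
    - {"hand": -1, "tx": -0.68, "ty": 0.59, "tz": 0.1, "wx": 0, "wy": 0, "wz": 0.5}
    - {"hand": -1, "tx": -0.65, "ty": 0.62, "tz": 0.1, "wx": 0, "wy": 0, "wz": 0.5}
    - {"hand": -1, "tx": -0.62, "ty": 0.65, "tz": 0.1, "wx": 0, "wy": 0, "wz": 0.5}

```text
time: 2.13
tool_pos: [441.6, -111.1, 268.5]
tcp_rot: [-3.142, -0.0, 0.384]
contact_force: [0.0, -0.4, -0.8]
grip_width: 92.2
```

Call:
drive_tool:
  deltas:
    - {"hand": -1, "tx": 0, "ty": 0, "tz": 0, "wx": 0, "wy": 0, "wz": 0}
    - {"hand": -1, "tx": 0, "ty": 0, "tz": 0, "wx": 0, "wy": 0, "wz": 0}

```text
time: 2.3
tool_pos: [442.0, -111.0, 268.6]
tcp_rot: [-3.141, 0.0, 0.383]
contact_force: [0.1, 0.9, 0.4]
grip_width: 91.5
```

```bash
python3 - <<'E'
from h import *
np.set_printoptions(precision=3,suppress=True)
o=get_obs(); print(o["time"],o["tool_pos"],o["tcp_rot"],o["contact_force"])
for n in ("scene","wrist"):
    m=snap(n,f"pics/{n}2.png"); np.save(f"m_{n}2.npy",m,allow_pickle=True)
E
```

```text
2.3 [ 442.024 -111.049  268.583] [-3.141  0.     0.383] [0.13  0.853 0.431]
```

View pics/wrist2.png

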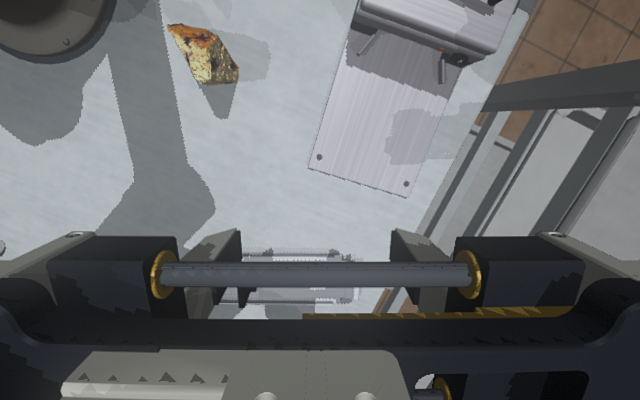

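View pics/scene2.png

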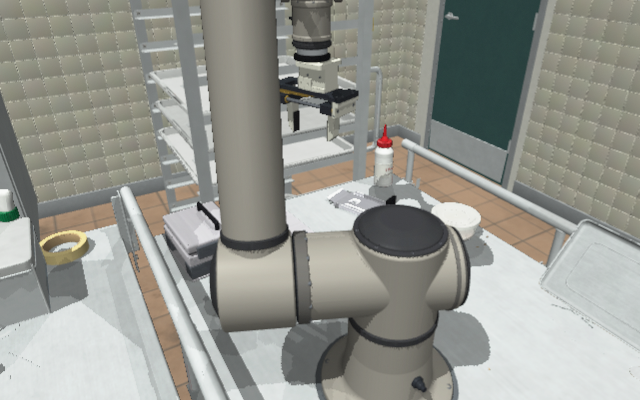

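The wrist view shows the grill plate, with front corners at (309,167) and (409,197), screws at (319,157) and (406,184), and the wings near (370,45) and (440,68). The tray is partly visible between the fingers, and the orange food item is at (205,55). I'll zoom in.

```bash
python3 - <<'E'
from h import *
crop("pics/wrist2.png",290,0,520,205,3,"pics/w2g.png")
crop("pics/wrist2.png",225,225,385,320,5,"pics/w2t.png")
E
```

```text
(no output)
```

View pics/w2g.png

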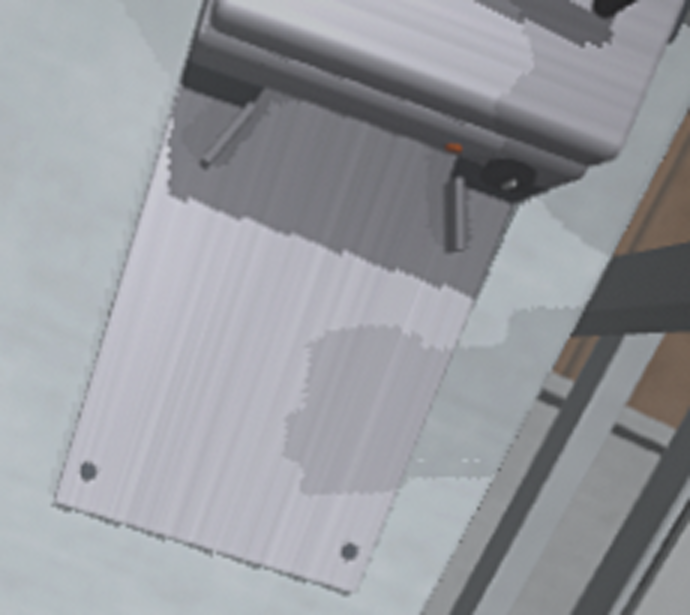

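View pics/w2t.png

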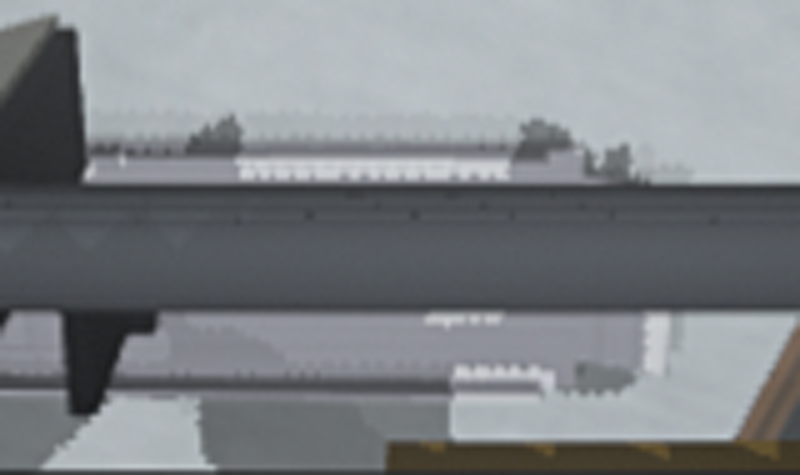

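```bash
python3 - <<'E'
from h import *
np.set_printoptions(precision=1,suppress=True)
m=np.load("m_wrist2.npy",allow_pickle=True).item()
P=onz(m,[(308.3,167.7),(407.3,197.7),(351,30),(461.7,68.3),(319.3,157),(406.3,184)],5)
print(P); A,B,C,D=P[:4,:2]
print("width",np.linalg.norm(A-B))
for u,v in((A,B),(A,C),(B,D)):
    print(np.degrees(np.arctan2(*(v-u)[::-1])),np.linalg.norm(v-u))
print("wing tips z5",onz(m,[(359,55),(441.7,83.5)],5)[:,:2])
s=camera_model("side")
# side picture 0: plate corners
Q=onz(s,[(180+262/4,230+35/4),(180+558/4,230+62/4)],5);print("side corners",Q, np.degrees(np.arctan2(*(Q[0]-Q[1])[:2][::-1])))
# tray: tail corner bottom near/outer, rim top (z12)
T=onz(s,[(265+738/6,130+375/6),(265+685/6,130+258/6),(265+150/6,130+432/6),(265+145/6,130+300/6)],12)
print("rim top",T)
print("hole",onz(s,[(265+232/6,130+371/6)],4))
print("tab top",onz(s,[(265+508/6,130+217/6),(265+490/6,130+310/6)],56), "tab bottom near corner",onz(s,[(265+518/6,130+377/6)],4))
E
```

```text
[[ 430.5 -108.8    5. ]
 [ 586.6  -95.1    5. ]
 [ 415.3   80.6    5. ]
 [ 572.9   95.4    5. ]
 [ 439.6  -88.2    5. ]
 [ 575.5  -76.6    5. ]]
width 156.7085437259302
5.005369060111466 156.7085437259302
94.57512462306067 190.01344388942792
94.125639940836 191.02779630661334
wing tips z5 [[437.3  57.2]
 [556.8  67.8]]
side corners [[ 587.1  -88.5    5. ]
 [ 428.3 -106.8    5. ]] 6.5844215341529
rim top [[ 312.6 -308.2   12. ]
 [ 344.5 -380.2   12. ]
 [ 527.4 -220.4   12. ]
 [ 554.1 -300.3   12. ]]
hole [[ 509.8 -273.5    4. ]]
tab top [[ 410.7 -330.9   56. ]
 [ 405.4 -270.    56. ]] tab bottom near corner [[ 398.1 -296.5    4. ]]
```

Call:
drive_tool:
  deltas:
    - {"hand": -1, "tx": -0.455, "ty": 0.728, "tz": 0.57, "wx": 0, "wy": 0, "wz": 0.01}
    - {"hand": -1, "tx": -0.455, "ty": 0.728, "tz": 0.57, "wx": 0, "wy": 0, "wz": 0.01}
    - {"hand": -1, "tx": -0.455, "ty": 0.728, "tz": 0.57, "wx": 0, "wy": 0, "wz": 0.01}
    - {"hand": -1, "tx": -0.455, "ty": 0.728, "tz": 0.57, "wx": 0, "wy": 0, "wz": 0.01}
    - {"hand": -1, "tx": -0.455, "ty": 0.728, "tz": 0.57, "wx": 0, "wy": 0, "wz": 0.01}
    - {"hand": -1, "tx": -0.455, "ty": 0.728, "tz": 0.57, "wx": 0, "wy": 0, "wz": 0.01}
    - {"hand": -1, "tx": 0, "ty": 0, "tz": 0, "wx": 0, "wy": 0, "wz": 0}
    - {"hand": -1, "tx": 0, "ty": 0, "tz": 0, "wx": 0, "wy": 0, "wz": 0}

```text
time: 3.07
tool_pos: [407.0, -312.3, 130.4]
tcp_rot: [-3.139, 0.001, 0.381]
contact_force: [1.6, 0.2, 0.1]
grip_width: 91.8
```

```bash
python3 - <<'E'
from h import *
np.set_printoptions(precision=3,suppress=True)
o=get_obs(); print(o["time"],o["tool_pos"],o["tcp_rot"],o["contact_force"])
for n in ("side","wrist"):
    m=snap(n,f"pics/{n}3.png"); np.save(f"m_{n}3.npy",m,allow_pickle=True)
crop("pics/side3.png",265,130,395,220,6,"pics/s3t.png")
E
```

```text
3.0667 [ 406.981 -312.257  130.448] [-3.139  0.001  0.381] [1.64  0.192 0.098]
```

View pics/wrist3.png

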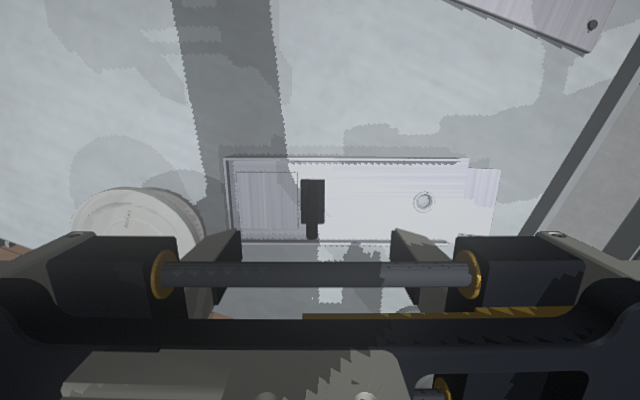

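View pics/s3t.png

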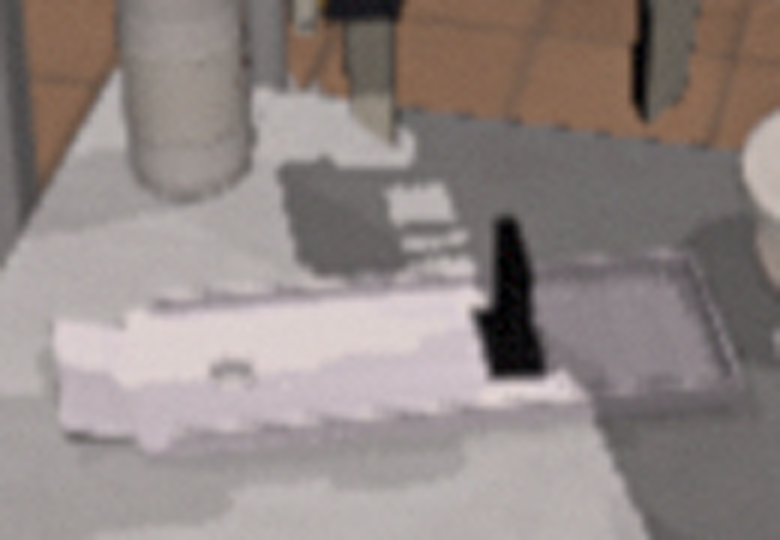

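The wrist view shows the tray: hole at (424,201), black tab over (301-325, 180-238), tail edge near x=225, nose end near (499,170).

```bash
python3 - <<'E'
from h import *
np.set_printoptions(precision=1,suppress=True)
o=get_obs();R=toolR(o["tcp_rot"])
m=np.load("m_wrist3.npy",allow_pickle=True).item()
crop("pics/wrist3.png",215,145,510,255,2.7,"pics/w3t.png")
L=lambda uv,z:(onz(m,uv,z)-o["tool_pos"])@R
print("hole tool frame",L([(424,201)],4))
print("tab top z56",L([(301,180),(325,180),(301,222),(325,222),(307,238),(318,238)],56))
print("tab z4",L([(307,238),(318,238)],4))
E
```

```text
hole tool frame [[109.2   6.  128.3]]
tab top z56 [[-12.4 -26.9  76.3]
 [  6.8 -26.9  76.3]
 [-13.    8.8  76.3]
 [  7.    8.9  76.3]
 [ -8.2  23.3  76.3]
 [  1.2  23.3  76.3]]
tab z4 [[ -9.9  46.1 128.3]
 [  1.7  46.2 128.3]]
```

View pics/w3t.png

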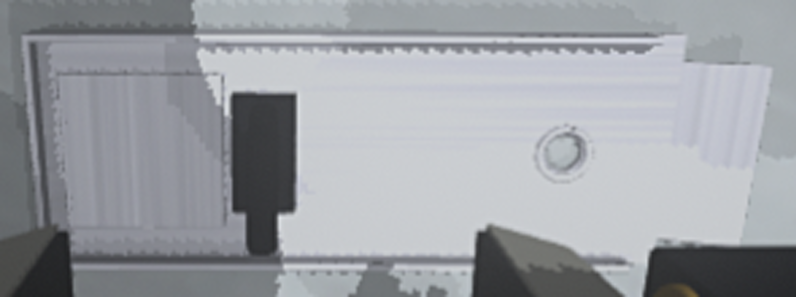

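Call:
drive_tool:
  deltas:
    - {"hand": -1, "tx": -0.09, "ty": 0.1, "tz": 0.5, "wx": 0, "wy": 0, "wz": 0}
    - {"hand": -1, "tx": 0, "ty": 0, "tz": 0.7, "wx": 0, "wy": 0, "wz": 0}
    - {"hand": -1, "tx": 0, "ty": 0, "tz": 0.6, "wx": 0, "wy": 0, "wz": 0}
    - {"hand": -1, "tx": 0, "ty": 0, "tz": 0.33, "wx": 0, "wy": 0, "wz": 0}
    - {"hand": -1, "tx": 0, "ty": 0, "tz": 0, "wx": 0, "wy": 0, "wz": 0}

```text
time: 3.58
tool_pos: [405.1, -315.1, 45.4]
tcp_rot: [-3.138, 0.001, 0.384]
contact_force: [-0.1, 0.6, -0.2]
grip_width: 92.1
```

Call:
drive_tool:
  deltas:
    - {"hand": 0.5, "tx": 0, "ty": 0, "tz": 0, "wx": 0, "wy": 0, "wz": 0}
    - {"hand": 0.7, "tx": 0, "ty": 0, "tz": 0, "wx": 0, "wy": 0, "wz": 0}
    - {"hand": 1, "tx": 0, "ty": 0, "tz": 0, "wx": 0, "wy": 0, "wz": 0}
    - {"hand": 1, "tx": 0, "ty": 0, "tz": 0, "wx": 0, "wy": 0, "wz": 0}
    - {"hand": 1, "tx": 0, "ty": 0, "tz": 0, "wx": 0, "wy": 0, "wz": 0}
    - {"hand": 1, "tx": 0, "ty": 0, "tz": 0, "wx": 0, "wy": 0, "wz": 0}
    - {"hand": 1, "tx": 0, "ty": 0, "tz": 0, "wx": 0, "wy": 0, "wz": 0}
    - {"hand": 1, "tx": 0, "ty": 0, "tz": 0, "wx": 0, "wy": 0, "wz": 0}

```text
time: 4.25
tool_pos: [405.0, -317.8, 46.8]
tcp_rot: [3.142, -0.0, 0.381]
contact_force: [0.4, 0.3, 1.0]
grip_width: 42.9
```

Call:
drive_tool:
  deltas:
    - {"hand": 1, "tx": 0, "ty": 0, "tz": 0, "wx": 0, "wy": 0, "wz": 0}
    - {"hand": 1, "tx": 0, "ty": 0, "tz": 0, "wx": 0, "wy": 0, "wz": 0}
    - {"hand": 1, "tx": 0, "ty": 0, "tz": 0, "wx": 0, "wy": 0, "wz": 0}
    - {"hand": 1, "tx": 0, "ty": 0, "tz": 0, "wx": 0, "wy": 0, "wz": 0}
    - {"hand": 1, "tx": 0, "ty": 0, "tz": 0, "wx": 0, "wy": 0, "wz": 0}
    - {"hand": 1, "tx": 0, "ty": 0, "tz": 0, "wx": 0, "wy": 0, "wz": 0}
    - {"hand": 1, "tx": 0, "ty": 0, "tz": 0, "wx": 0, "wy": 0, "wz": 0}
    - {"hand": 1, "tx": 0, "ty": 0, "tz": 0, "wx": 0, "wy": 0, "wz": 0}

```text
time: 4.92
tool_pos: [405.0, -317.7, 46.6]
tcp_rot: [-3.142, -0.0, 0.381]
contact_force: [0.6, 0.4, -1.3]
grip_width: 9.8
```

```bash
python3 - <<'E'
from h import *
show(plan((405,-317.7,150),.381,[(508,-110,150,1.652,16)]))
E
```

```text
[3.62206930e-01 2.41415729e-01 2.95649000e-17 9.10286697e-01]
[{"hand":-1,"tx":0.27,"ty":-0.24,"tz":-0.00,"wz":-0.91},{"hand":-1,"tx":0.29,"ty":-0.22,"tz":-0.00,"wz":-0.91},{"hand":-1,"tx":0.30,"ty":-0.20,"tz":-0.00,"wz":-0.91},{"hand":-1,"tx":0.32,"ty":-0.17,"tz":-0.00,"wz":-0.91},{"hand":-1,"tx":0.33,"ty":-0.14,"tz":-0.00,"wz":-0.91},{"hand":-1,"tx":0.34,"ty":-0.12,"tz":-0.00,"wz":-0.91},{"hand":-1,"tx":0.35,"ty":-0.09,"tz":-0.00,"wz":-0.91},{"hand":-1,"tx":0.36,"ty":-0.06,"tz":-0.00,"wz":-0.91},{"hand":-1,"tx":0.36,"ty":-0.03,"tz":-0.00,"wz":-0.91},{"hand":-1,"tx":0.36,"ty":-0.01,"tz":-0.00,"wz":-0.91},{"hand":-1,"tx":0.36,"ty":0.02,"tz":0.00,"wz":-0.91},{"hand":-1,"tx":0.36,"ty":0.05,"tz":0.00,"wz":-0.91},{"hand":-1,"tx":0.35,"ty":0.08,"tz":0.00,"wz":-0.91},{"hand":-1,"tx":0.35,"ty":0.11,"tz":0.00,"wz":-0.91},{"hand":-1,"tx":0.34,"ty":0.14,"tz":0.00,"wz":-0.91},{"hand":-1,"tx":0.32,"ty":0.16,"tz":0.00,"wz":-0.91}]
```

Call:
drive_tool:
  deltas:
    - {"hand": 1, "tx": 0, "ty": 0, "tz": -0.15, "wx": 0, "wy": 0, "wz": 0}
    - {"hand": 1, "tx": 0, "ty": 0, "tz": -0.4, "wx": 0, "wy": 0, "wz": 0}
    - {"hand": 1, "tx": 0, "ty": 0, "tz": -0.65, "wx": 0, "wy": 0, "wz": 0}
    - {"hand": 1, "tx": 0, "ty": 0, "tz": -0.7, "wx": 0, "wy": 0, "wz": 0}
    - {"hand": 1, "tx": 0, "ty": 0, "tz": -0.5, "wx": 0, "wy": 0, "wz": 0}
    - {"hand": 1, "tx": 0, "ty": 0, "tz": -0.2, "wx": 0, "wy": 0, "wz": 0}

```text
time: 5.42
tool_pos: [405.7, -318.5, 153.8]
tcp_rot: [3.137, -0.002, 0.381]
contact_force: [-0.0, -0.6, -3.4]
grip_width: 10.0
```

Call:
drive_tool:
  deltas:
    - {"hand": 1, "tx": 0.11, "ty": -0.1, "tz": 0, "wx": 0, "wy": 0, "wz": -0.36}
    - {"hand": 1, "tx": 0.22, "ty": -0.19, "tz": 0, "wx": 0, "wy": 0, "wz": -0.73}
    - {"hand": 1, "tx": 0.23, "ty": -0.17, "tz": 0, "wx": 0, "wy": 0, "wz": -0.73}
    - {"hand": 1, "tx": 0.24, "ty": -0.16, "tz": 0, "wx": 0, "wy": 0, "wz": -0.73}
    - {"hand": 1, "tx": 0.25, "ty": -0.14, "tz": 0, "wx": 0, "wy": 0, "wz": -0.73}
    - {"hand": 1, "tx": 0.26, "ty": -0.12, "tz": 0, "wx": 0, "wy": 0, "wz": -0.73}
    - {"hand": 1, "tx": 0.27, "ty": -0.1, "tz": 0, "wx": 0, "wy": 0, "wz": -0.73}
    - {"hand": 1, "tx": 0.28, "ty": -0.08, "tz": 0, "wx": 0, "wy": 0, "wz": -0.73}
    - {"hand": 1, "tx": 0.28, "ty": -0.06, "tz": 0, "wx": 0, "wy": 0, "wz": -0.73}
    - {"hand": 1, "tx": 0.29, "ty": -0.04, "tz": 0, "wx": 0, "wy": 0, "wz": -0.73}
    - {"hand": 1, "tx": 0.29, "ty": -0.02, "tz": 0, "wx": 0, "wy": 0, "wz": -0.73}
    - {"hand": 1, "tx": 0.29, "ty": 0, "tz": 0, "wx": 0, "wy": 0, "wz": -0.73}
    - {"hand": 1, "tx": 0.29, "ty": 0.02, "tz": 0, "wx": 0, "wy": 0, "wz": -0.73}
    - {"hand": 1, "tx": 0.29, "ty": 0.04, "tz": 0, "wx": 0, "wy": 0, "wz": -0.73}
    - {"hand": 1, "tx": 0.28, "ty": 0.06, "tz": 0, "wx": 0, "wy": 0, "wz": -0.73}
    - {"hand": 1, "tx": 0.28, "ty": 0.08, "tz": 0, "wx": 0, "wy": 0, "wz": -0.73}
    - {"hand": 1, "tx": 0.28, "ty": 0.1, "tz": 0, "wx": 0, "wy": 0, "wz": -0.73}
    - {"hand": 1, "tx": 0.27, "ty": 0.12, "tz": 0, "wx": 0, "wy": 0, "wz": -0.73}
    - {"hand": 1, "tx": 0.14, "ty": 0.06, "tz": 0, "wx": 0, "wy": 0, "wz": -0.73}
    - {"hand": 1, "tx": 0.1, "ty": 0.05, "tz": 0, "wx": 0, "wy": 0, "wz": -0.73}

```text
time: 7.08
tool_pos: [506.8, -128.7, 148.7]
tcp_rot: [-3.138, -0.002, 1.629]
contact_force: [-0.3, 0.6, -2.2]
grip_width: 9.8
```

Call:
drive_tool:
  deltas:
    - {"hand": 1, "tx": 0, "ty": 0, "tz": 0, "wx": 0, "wy": 0, "wz": -0.36}
    - {"hand": 1, "tx": 0, "ty": 0, "tz": 0, "wx": 0, "wy": 0, "wz": 0}
    - {"hand": 1, "tx": 0, "ty": 0, "tz": 0, "wx": 0, "wy": 0, "wz": 0}

```text
time: 7.33
tool_pos: [506.7, -129.7, 149.3]
tcp_rot: [-3.139, -0.001, 1.655]
contact_force: [-0.4, -1.1, -3.4]
grip_width: 10.0
```

```bash
python3 - <<'E'
from h import *
np.set_printoptions(precision=3,suppress=True)
o=get_obs(); print(o["time"],o["tool_pos"],o["tcp_rot"],o["contact_force"])
for n in ("side","wrist","scene"):
    m=snap(n,f"pics/{n}4.png"); np.save(f"m_{n}4.npy",m,allow_pickle=True)
E
```

```text
7.3333 [ 506.749 -129.675  149.278] [-3.139 -0.001  1.655] [-0.405 -1.128 -3.397]
```

View pics/wrist4.png

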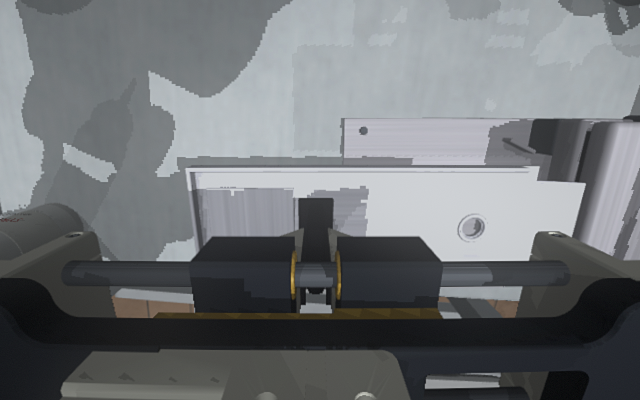

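View pics/side4.png

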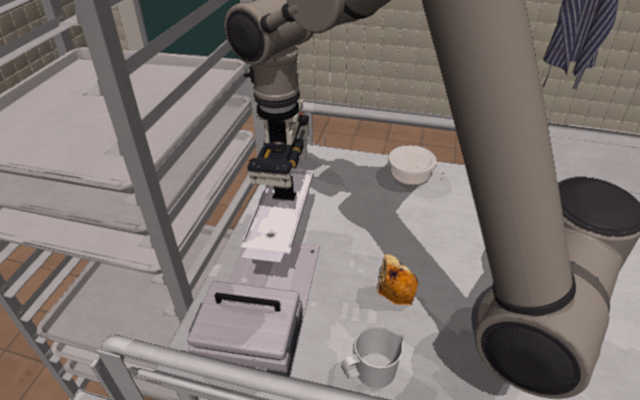

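View pics/scene4.png

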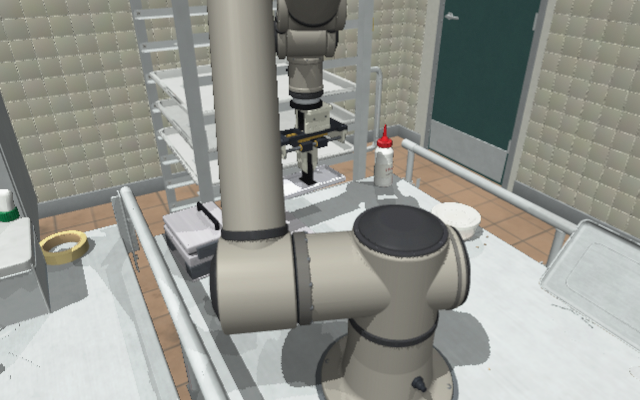

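In the wrist view the tray is held level. The plate's left edge starts at (344,119), its screw is at (363,130), the tray rim runs along y≈168, and the hole is at (471,228). Now I'll measure the tray and plate relative to the tool.

```bash
python3 - <<'E'
from h import *
crop("pics/wrist4.png",330,105,640,255,2.5,"pics/w4a.png")
crop("pics/wrist4.png",180,150,400,250,3.5,"pics/w4b.png")
E
```

```text
(no output)
```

View pics/w4a.png

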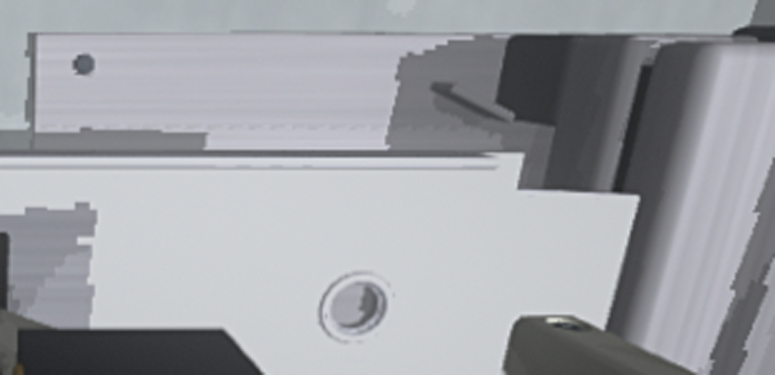

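View pics/w4b.png

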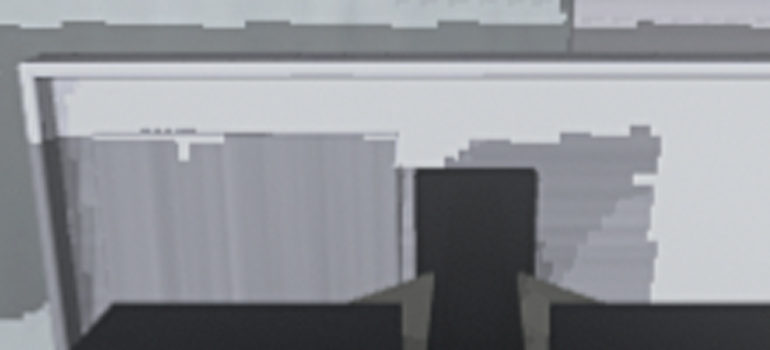

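```bash
python3 - <<'E'
from h import *
np.set_printoptions(precision=2,suppress=True)
o=get_obs();R=toolR(o["tcp_rot"]);R0=Ro.from_euler('xyz',[np.pi,0,o["tcp_rot"][2]]).as_matrix()
m=np.load("m_wrist4.npy",allow_pickle=True).item()
L=lambda uv,z:((onz(m,uv,z)-o["tool_pos"])@R0)[:,:2]
print("plate edge",L([(342.8,118.2),(532,118.2),(363.2,130.3)],5), "wing tip",L([(504,139)],19),L([(504,140)],5))
print("rim",L([(185.7,167.5),(538.8,166)],114.7),"hole",L([(472,228)],106.7))
print("front face top",L([(572,120)],88))
E
```

```text
plate edge [[ 27.23 -76.  ]
 [218.77 -77.06]
 [ 48.03 -64.29]] wing tip [[183.93 -57.1 ]] [[193.51 -55.21]]
rim [[-84.22 -45.04]
 [146.18 -45.93]] hole [[112.9    0.55]]
front face top [[186.04 -75.4 ]]
```

Call:
drive_tool:
  deltas:
    - {"hand": 1, "tx": 0.24, "ty": 0.04, "tz": 0, "wx": 0, "wy": 0, "wz": 0}
    - {"hand": 1, "tx": 0.24, "ty": 0.05, "tz": 0.1, "wx": 0, "wy": 0, "wz": 0}
    - {"hand": 1, "tx": 0.24, "ty": 0, "tz": 0.3, "wx": 0, "wy": 0, "wz": 0}
    - {"hand": 1, "tx": 0, "ty": 0, "tz": 0.4, "wx": 0, "wy": 0, "wz": 0}
    - {"hand": 1, "tx": 0, "ty": 0, "tz": 0.4, "wx": 0, "wy": 0, "wz": 0}
    - {"hand": 1, "tx": 0, "ty": 0, "tz": 0.4, "wx": 0, "wy": 0, "wz": 0}
    - {"hand": 1, "tx": 0, "ty": 0, "tz": 0.3, "wx": 0, "wy": 0, "wz": 0}
    - {"hand": 1, "tx": 0, "ty": 0, "tz": 0.2, "wx": 0, "wy": 0, "wz": 0}
    - {"hand": 1, "tx": 0, "ty": 0, "tz": 0.15, "wx": 0, "wy": 0, "wz": 0}
    - {"hand": 1, "tx": 0, "ty": 0, "tz": 0, "wx": 0, "wy": 0, "wz": 0}
    - {"hand": 1, "tx": 0, "ty": 0, "tz": 0, "wx": 0, "wy": 0, "wz": 0}

```text
time: 8.4
tool_pos: [508.8, -101.1, 60.9]
tcp_rot: [3.141, -0.0, 1.655]
contact_force: [0.2, -0.1, -2.2]
grip_width: 10.0
```

Call:
drive_tool:
  deltas:
    - {"hand": 1, "tx": 0, "ty": 0, "tz": 0.1, "wx": 0, "wy": 0, "wz": 0}
    - {"hand": 1, "tx": 0, "ty": 0, "tz": 0, "wx": 0, "wy": 0, "wz": 0}

```text
time: 8.57
tool_pos: [508.8, -101.3, 56.8]
tcp_rot: [3.141, 0.0, 1.654]
contact_force: [0.0, -0.0, -3.0]
grip_width: 10.2
```

```bash
python3 - <<'E'
from h import *
np.set_printoptions(precision=3,suppress=True)
o=get_obs(); print(o["time"],o["tool_pos"],o["tcp_rot"],o["contact_force"])
for n in ("side","wrist"):
    m=snap(n,f"pics/{n}5.png"); np.save(f"m_{n}5.npy",m,allow_pickle=True)
crop("pics/side5.png",190,150,350,350,3,"pics/s5.png")
E
```

```text
8.5667 [ 508.828 -101.294   56.809] [3.141 0.    1.654] [ 0.043 -0.037 -3.011]
```

View pics/wrist5.png

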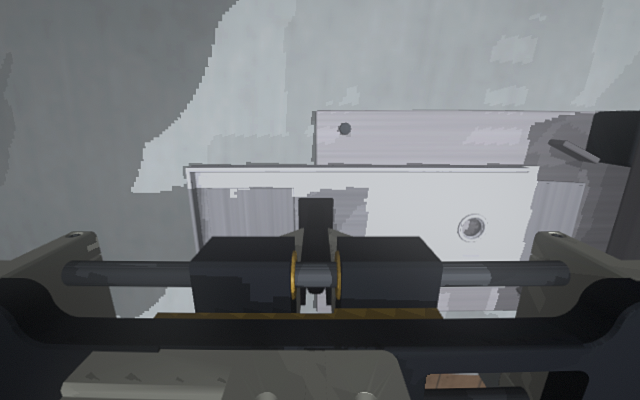

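View pics/s5.png

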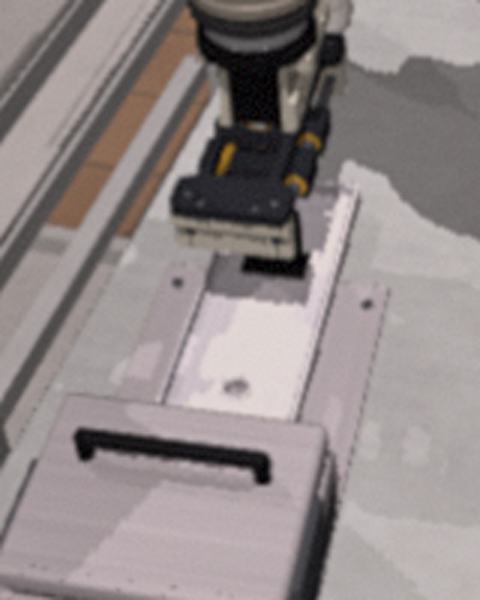

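```bash
python3 - <<'E'
from h import *
crop("pics/wrist5.png",300,100,640,260,2.3,"pics/w5a.png")
np.set_printoptions(precision=2,suppress=True)
o=get_obs();R0=Ro.from_euler('xyz',[np.pi,0,o["tcp_rot"][2]]).as_matrix()
m=np.load("m_wrist5.npy",allow_pickle=True).item();s=camera_model("side")
L=lambda m,uv,z:((onz(m,uv,z)-o["tool_pos"])@R0)[:,:2]
print("plate edge",L(m,[(315,111),(520,111),(344.5,128.5)],5),"rim",L(m,[(186,167),(533,166)],22))
print("side screws",L(s,[(190+179/3,150+283/3),(190+366/3,150+303/3)],5),"corner R",L(s,[(190+387/3,150+290/3)],5))
print("side hole",L(s,[(190+236/3,150+386/3)],14))
E
```

```text
plate edge [[ -0.82 -79.82]
 [138.35 -80.46]
 [ 19.22 -68.4 ]] rim [[-84.35 -45.11]
 [141.71 -45.63]]
side screws [[ 21.14  65.57]
 [ 19.49 -67.99]] corner R [[  4.83 -80.24]]
side hole [[114.12  -0.12]]
```

View pics/w5a.png

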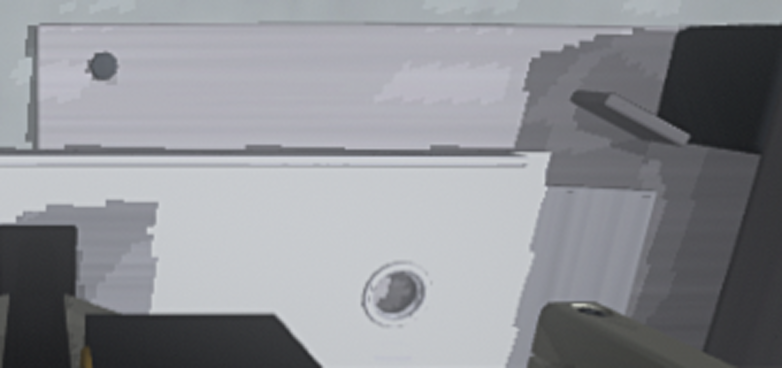

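Alignment is good: the plate edge is at y = -80 and the tray edge at -45 in the tool frame, and they are parallel. Now I'll set it down.

Call:
drive_tool:
  deltas:
    - {"hand": 1, "tx": 0, "ty": 0, "tz": 0.06, "wx": 0, "wy": 0, "wz": 0}
    - {"hand": 1, "tx": 0, "ty": 0, "tz": 0.05, "wx": 0, "wy": 0, "wz": 0}
    - {"hand": 1, "tx": 0, "ty": 0, "tz": 0, "wx": 0, "wy": 0, "wz": 0}

```text
time: 8.92
tool_pos: [508.4, -101.2, 52.0]
tcp_rot: [-3.141, -0.0, 1.654]
contact_force: [-0.9, 0.5, -2.7]
grip_width: 9.8
```

Call:
drive_tool:
  deltas:
    - {"hand": 1, "tx": 0, "ty": 0, "tz": 0.03, "wx": 0, "wy": 0, "wz": 0}
    - {"hand": 1, "tx": 0, "ty": 0, "tz": 0, "wx": 0, "wy": 0, "wz": 0}

```text
time: 9.08
tool_pos: [508.6, -101.3, 51.6]
tcp_rot: [3.142, 0.0, 1.655]
contact_force: [-2.2, 0.3, 3.1]
grip_width: 9.9
```

The tray is resting on the plate (Fz went from -3 to +3). I'll open the fingers slightly so they straddle the tab.

Call:
drive_tool:
  deltas:
    - {"hand": 0.62, "tx": 0, "ty": 0, "tz": 0, "wx": 0, "wy": 0, "wz": 0}
    - {"hand": 0.62, "tx": 0, "ty": 0, "tz": 0, "wx": 0, "wy": 0, "wz": 0}
    - {"hand": 0.62, "tx": 0, "ty": 0, "tz": 0, "wx": 0, "wy": 0, "wz": 0}
    - {"hand": 0.62, "tx": 0, "ty": 0, "tz": 0, "wx": 0, "wy": 0, "wz": 0}

```text
time: 9.42
tool_pos: [508.8, -101.3, 51.1]
tcp_rot: [3.141, 0.0, 1.654]
contact_force: [-0.6, -0.9, 0.5]
grip_width: 17.5
```

To keep the push low on the tab and the wide gripper body away from the grill, I'll lift, turn 90° with closed fingers, and push from behind.

Call:
drive_tool:
  deltas:
    - {"hand": 0.62, "tx": 0, "ty": 0, "tz": -0.2, "wx": 0, "wy": 0, "wz": 0}
    - {"hand": 0.62, "tx": 0, "ty": 0, "tz": -0.5, "wx": 0, "wy": 0, "wz": 0}
    - {"hand": 0.62, "tx": 0, "ty": 0, "tz": -0.5, "wx": 0, "wy": 0, "wz": 0}
    - {"hand": 1, "tx": -0.3, "ty": 0, "tz": 0, "wx": 0, "wy": 0, "wz": 0}
    - {"hand": 1, "tx": -0.5, "ty": 0, "tz": 0, "wx": 0, "wy": 0, "wz": 0}
    - {"hand": 1, "tx": 0, "ty": 0, "tz": 0, "wx": 0, "wy": 0, "wz": 1}
    - {"hand": 1, "tx": 0, "ty": 0, "tz": 0, "wx": 0, "wy": 0, "wz": 1}
    - {"hand": 1, "tx": 0, "ty": 0, "tz": 0, "wx": 0, "wy": 0, "wz": 1}
    - {"hand": 1, "tx": 0, "ty": 0, "tz": 0, "wx": 0, "wy": 0, "wz": 1}
    - {"hand": 1, "tx": 0, "ty": 0, "tz": 0, "wx": 0, "wy": 0, "wz": 1}
    - {"hand": 1, "tx": 0, "ty": 0, "tz": 0, "wx": 0, "wy": 0, "wz": 1}
    - {"hand": 1, "tx": 0, "ty": 0, "tz": 0, "wx": 0, "wy": 0, "wz": 1}
    - {"hand": 1, "tx": 0, "ty": 0, "tz": 0, "wx": 0, "wy": 0, "wz": 1}
    - {"hand": 1, "tx": 0, "ty": 0, "tz": 0, "wx": 0, "wy": 0, "wz": 1}
    - {"hand": 1, "tx": 0, "ty": 0, "tz": 0, "wx": 0, "wy": 0, "wz": 1}
    - {"hand": 1, "tx": 0, "ty": 0, "tz": 0, "wx": 0, "wy": 0, "wz": 1}
    - {"hand": 1, "tx": 0, "ty": 0, "tz": 0, "wx": 0, "wy": 0, "wz": 1}
    - {"hand": 1, "tx": 0, "ty": 0, "tz": 0, "wx": 0, "wy": 0, "wz": 1}
    - {"hand": 1, "tx": 0, "ty": 0, "tz": 0, "wx": 0, "wy": 0, "wz": 1}
    - {"hand": 1, "tx": 0, "ty": 0, "tz": 0, "wx": 0, "wy": 0, "wz": 1}

```text
time: 11.08
tool_pos: [511.3, -133.6, 99.0]
tcp_rot: [-3.142, -0.0, 0.341]
contact_force: [0.1, -0.3, -0.2]
grip_width: 0.3
```

Call:
drive_tool:
  deltas:
    - {"hand": 1, "tx": 0, "ty": 0, "tz": 0, "wx": 0, "wy": 0, "wz": 1}
    - {"hand": 1, "tx": 0, "ty": 0, "tz": 0, "wx": 0, "wy": 0, "wz": 1}
    - {"hand": 1, "tx": 0, "ty": 0, "tz": 0, "wx": 0, "wy": 0, "wz": 1}
    - {"hand": 1, "tx": 0, "ty": 0, "tz": 0, "wx": 0, "wy": 0, "wz": 0}
    - {"hand": 1, "tx": 0, "ty": 0, "tz": 0, "wx": 0, "wy": 0, "wz": 0}

```text
time: 11.5
tool_pos: [511.3, -133.5, 99.1]
tcp_rot: [-3.142, 0.0, 0.086]
contact_force: [0.0, -0.5, -0.9]
grip_width: 0.3
```

```bash
python3 - <<'E'
from h import *
np.set_printoptions(precision=3,suppress=True)
o=get_obs(); print(o["time"],o["tool_pos"],o["tcp_rot"],o["contact_force"],o["grip_width"])
for n in ("side","wrist"):
    m=snap(n,f"pics/{n}6.png"); np.save(f"m_{n}6.npy",m,allow_pickle=True)
crop("pics/side6.png",190,150,350,350,3,"pics/s6.png")
E
```

```text
11.5 [ 511.291 -133.51    99.057] [-3.142  0.     0.086] [ 0.036 -0.496 -0.854] 0.3040715676338775
```

View pics/wrist6.png

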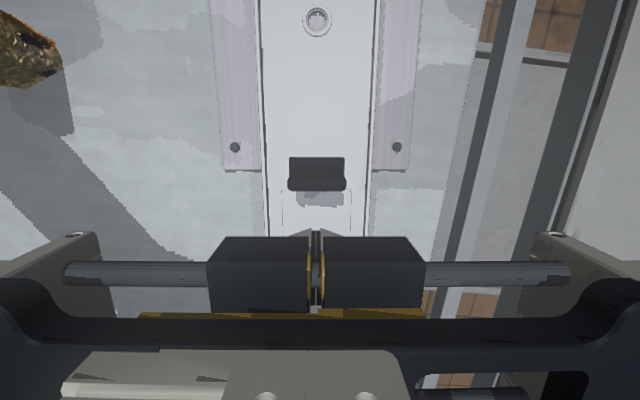

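View pics/s6.png

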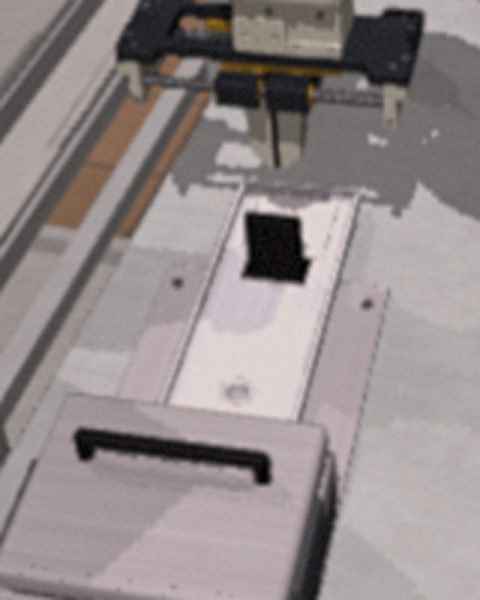

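The wrist view is symmetric: screws at (235,147) and (397,147), tab centre x≈317, hole at (317,20), so the tray is centred and straight on the plate. I'll descend behind the tab.

Call:
drive_tool:
  deltas:
    - {"hand": 1, "tx": 0, "ty": 0, "tz": 0.4, "wx": 0, "wy": 0, "wz": 0}
    - {"hand": 1, "tx": 0, "ty": 0, "tz": 0.5, "wx": 0, "wy": 0, "wz": 0}
    - {"hand": 1, "tx": 0, "ty": 0, "tz": 0.4, "wx": 0, "wy": 0, "wz": 0}
    - {"hand": 1, "tx": 0, "ty": 0, "tz": 0.15, "wx": 0, "wy": 0, "wz": 0}
    - {"hand": 1, "tx": 0, "ty": -0.1, "tz": 0, "wx": 0, "wy": 0, "wz": 0}
    - {"hand": 1, "tx": 0, "ty": -0.1, "tz": 0, "wx": 0, "wy": 0, "wz": 0}
    - {"hand": 1, "tx": 0, "ty": -0.1, "tz": 0, "wx": 0, "wy": 0, "wz": 0}

```text
time: 12.18
tool_pos: [510.9, -121.0, 42.0]
tcp_rot: [3.141, -0.001, 0.084]
contact_force: [0.2, 0.3, 1.0]
grip_width: 0.3
```

Call:
drive_tool:
  deltas:
    - {"hand": 1, "tx": 0, "ty": -0.1, "tz": 0, "wx": 0, "wy": 0, "wz": 0}
    - {"hand": 1, "tx": 0, "ty": -0.1, "tz": 0, "wx": 0, "wy": 0, "wz": 0}

```text
time: 12.35
tool_pos: [510.4, -113.2, 42.1]
tcp_rot: [3.14, -0.002, 0.084]
contact_force: [0.3, -3.2, 1.0]
grip_width: 0.9
```

Call:
drive_tool:
  deltas:
    - {"hand": 1, "tx": 0, "ty": -0.08, "tz": 0, "wx": 0, "wy": 0, "wz": 0}
    - {"hand": 1, "tx": 0, "ty": -0.08, "tz": 0, "wx": 0, "wy": 0, "wz": 0}
    - {"hand": 1, "tx": 0, "ty": -0.08, "tz": 0, "wx": 0, "wy": 0, "wz": 0}

```text
time: 12.6
tool_pos: [509.4, -103.7, 41.7]
tcp_rot: [3.141, -0.002, 0.084]
contact_force: [0.4, -4.0, 2.4]
grip_width: 0.3
```

Call:
drive_tool:
  deltas:
    - {"hand": 1, "tx": 0, "ty": -0.08, "tz": 0, "wx": 0, "wy": 0, "wz": 0}
    - {"hand": 1, "tx": 0, "ty": -0.08, "tz": 0, "wx": 0, "wy": 0, "wz": 0}

```text
time: 12.77
tool_pos: [508.5, -97.2, 41.3]
tcp_rot: [3.141, -0.001, 0.084]
contact_force: [0.8, -4.0, 2.7]
grip_width: 0.2
```

Call:
drive_tool:
  deltas:
    - {"hand": 1, "tx": 0, "ty": -0.07, "tz": 0, "wx": 0, "wy": 0, "wz": 0}
    - {"hand": 1, "tx": 0, "ty": -0.07, "tz": 0, "wx": 0, "wy": 0, "wz": 0}

```text
time: 12.93
tool_pos: [507.8, -91.5, 41.1]
tcp_rot: [-3.142, -0.0, 0.084]
contact_force: [1.0, -3.5, 2.8]
grip_width: 0.6
```

Call:
drive_tool:
  deltas:
    - {"hand": 1, "tx": 0, "ty": -0.06, "tz": 0, "wx": 0, "wy": 0, "wz": 0}
    - {"hand": 1, "tx": 0, "ty": -0.06, "tz": 0, "wx": 0, "wy": 0, "wz": 0}

```text
time: 13.1
tool_pos: [507.4, -86.7, 41.1]
tcp_rot: [-3.142, 0.0, 0.084]
contact_force: [-0.3, -4.0, 1.7]
grip_width: 0.4
```

Call:
drive_tool:
  deltas:
    - {"hand": 1, "tx": 0, "ty": -0.06, "tz": 0, "wx": 0, "wy": 0, "wz": 0}
    - {"hand": 1, "tx": 0, "ty": -0.06, "tz": 0, "wx": 0, "wy": 0, "wz": 0}

```text
time: 13.27
tool_pos: [507.0, -81.9, 41.1]
tcp_rot: [-3.141, 0.0, 0.084]
contact_force: [0.6, -2.9, 2.6]
grip_width: 0.4
```

Call:
drive_tool:
  deltas:
    - {"hand": 1, "tx": 0, "ty": -0.06, "tz": 0, "wx": 0, "wy": 0, "wz": 0}
    - {"hand": 1, "tx": 0, "ty": -0.06, "tz": 0, "wx": 0, "wy": 0, "wz": 0}

```text
time: 13.43
tool_pos: [506.5, -77.2, 41.0]
tcp_rot: [-3.142, 0.0, 0.084]
contact_force: [-0.3, -3.5, 2.0]
grip_width: 0.6
```

Call:
drive_tool:
  deltas:
    - {"hand": 1, "tx": 0, "ty": -0.06, "tz": 0, "wx": 0, "wy": 0, "wz": 0}
    - {"hand": 1, "tx": 0, "ty": -0.06, "tz": 0, "wx": 0, "wy": 0, "wz": 0}

```text
time: 13.6
tool_pos: [506.1, -72.3, 41.1]
tcp_rot: [-3.141, 0.0, 0.084]
contact_force: [-0.7, -3.1, 2.4]
grip_width: 0.2
```

Call:
drive_tool:
  deltas:
    - {"hand": 1, "tx": 0, "ty": -0.06, "tz": 0, "wx": 0, "wy": 0, "wz": 0}
    - {"hand": 1, "tx": 0, "ty": -0.06, "tz": 0, "wx": 0, "wy": 0, "wz": 0}

```text
time: 13.77
tool_pos: [505.7, -67.5, 41.1]
tcp_rot: [-3.141, 0.0, 0.084]
contact_force: [-0.5, -3.2, 2.2]
grip_width: 0.4
```

Call:
drive_tool:
  deltas:
    - {"hand": 1, "tx": 0, "ty": -0.06, "tz": 0, "wx": 0, "wy": 0, "wz": 0}
    - {"hand": 1, "tx": 0, "ty": -0.06, "tz": 0, "wx": 0, "wy": 0, "wz": 0}

```text
time: 13.93
tool_pos: [505.3, -62.7, 41.1]
tcp_rot: [-3.141, 0.0, 0.084]
contact_force: [-0.4, -2.9, 1.5]
grip_width: 0.7
```

Call:
drive_tool:
  deltas:
    - {"hand": 1, "tx": 0, "ty": -0.06, "tz": 0, "wx": 0, "wy": 0, "wz": 0}
    - {"hand": 1, "tx": 0, "ty": -0.06, "tz": 0, "wx": 0, "wy": 0, "wz": 0}

```text
time: 14.1
tool_pos: [504.9, -57.9, 41.1]
tcp_rot: [-3.141, 0.0, 0.084]
contact_force: [0.1, -2.4, 1.3]
grip_width: 0.6
```

```bash
python3 - <<'E'
from h import *
for n in ("side","wrist"):
    m=snap(n,f"pics/{n}7.png"); np.save(f"m_{n}7.npy",m,allow_pickle=True)
crop("pics/side7.png",190,150,350,350,3,"pics/s7.png")
E
```

```text
(no output)
```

View pics/wrist7.png

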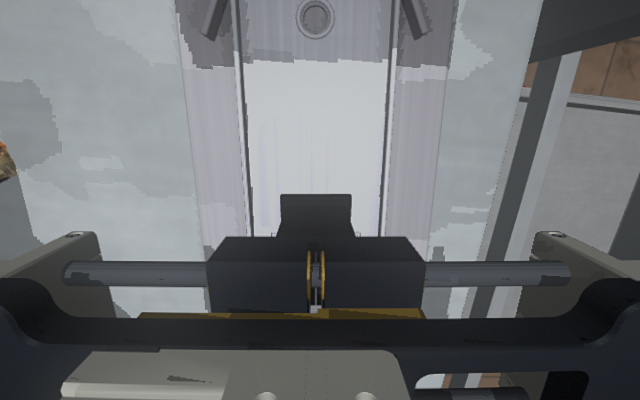

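View pics/s7.png

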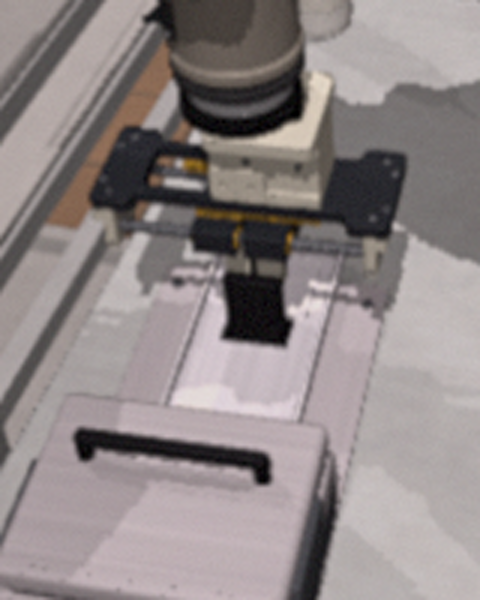

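The hole (315,18) sits centred between the wings (214 and 415), the tray is straight, and there is no climb yet. I'll continue.

Call:
drive_tool:
  deltas:
    - {"hand": 1, "tx": 0, "ty": -0.06, "tz": 0, "wx": 0, "wy": 0, "wz": 0}
    - {"hand": 1, "tx": 0, "ty": -0.06, "tz": 0, "wx": 0, "wy": 0, "wz": 0}

```text
time: 14.37
tool_pos: [504.5, -53.3, 41.0]
tcp_rot: [-3.141, 0.0, 0.084]
contact_force: [-0.4, -2.0, 0.6]
grip_width: 0.7
```

Call:
drive_tool:
  deltas:
    - {"hand": 1, "tx": 0, "ty": -0.05, "tz": 0, "wx": 0, "wy": 0, "wz": 0}
    - {"hand": 1, "tx": 0, "ty": -0.05, "tz": 0, "wx": 0, "wy": 0, "wz": 0}

```text
time: 14.53
tool_pos: [504.2, -49.3, 41.1]
tcp_rot: [-3.142, 0.0, 0.084]
contact_force: [-0.6, -3.7, 1.5]
grip_width: 0.5
```

Call:
drive_tool:
  deltas:
    - {"hand": 1, "tx": 0, "ty": -0.05, "tz": 0, "wx": 0, "wy": 0, "wz": 0}
    - {"hand": 1, "tx": 0, "ty": -0.05, "tz": 0, "wx": 0, "wy": 0, "wz": 0}

```text
time: 14.7
tool_pos: [504.2, -45.6, 41.4]
tcp_rot: [3.141, -0.001, 0.084]
contact_force: [-0.6, -4.6, 3.3]
grip_width: 0.5
```

Call:
drive_tool:
  deltas:
    - {"hand": 1, "tx": 0, "ty": -0.05, "tz": 0, "wx": 0, "wy": 0, "wz": 0}
    - {"hand": 1, "tx": 0, "ty": -0.05, "tz": 0, "wx": 0, "wy": 0, "wz": 0}

```text
time: 14.87
tool_pos: [503.8, -41.4, 41.3]
tcp_rot: [3.142, -0.001, 0.084]
contact_force: [-0.1, -4.1, 2.4]
grip_width: 0.3
```

Call:
drive_tool:
  deltas:
    - {"hand": 1, "tx": 0, "ty": -0.05, "tz": 0, "wx": 0, "wy": 0, "wz": 0}
    - {"hand": 1, "tx": 0, "ty": -0.05, "tz": 0, "wx": 0, "wy": 0, "wz": 0}

```text
time: 15.03
tool_pos: [503.4, -37.3, 41.2]
tcp_rot: [-3.142, -0.0, 0.084]
contact_force: [0.5, -3.5, 3.2]
grip_width: 0.3
```

Call:
drive_tool:
  deltas:
    - {"hand": 1, "tx": 0, "ty": -0.05, "tz": 0, "wx": 0, "wy": 0, "wz": 0}
    - {"hand": 1, "tx": 0, "ty": -0.05, "tz": 0, "wx": 0, "wy": 0, "wz": 0}

```text
time: 15.2
tool_pos: [503.2, -33.6, 41.3]
tcp_rot: [3.141, -0.0, 0.084]
contact_force: [0.6, -3.2, 2.7]
grip_width: 0.5
```

Call:
drive_tool:
  deltas:
    - {"hand": 1, "tx": 0, "ty": -0.04, "tz": 0, "wx": 0, "wy": 0, "wz": 0}
    - {"hand": 1, "tx": 0, "ty": -0.04, "tz": 0, "wx": 0, "wy": 0, "wz": 0}

```text
time: 15.37
tool_pos: [502.5, -29.9, 41.0]
tcp_rot: [-3.141, 0.0, 0.084]
contact_force: [0.2, -2.7, 1.9]
grip_width: 0.4
```

Call:
drive_tool:
  deltas:
    - {"hand": 1, "tx": 0, "ty": -0.04, "tz": 0, "wx": 0, "wy": 0, "wz": 0}
    - {"hand": 1, "tx": 0, "ty": -0.04, "tz": 0, "wx": 0, "wy": 0, "wz": 0}

```text
time: 15.53
tool_pos: [502.2, -26.8, 41.0]
tcp_rot: [-3.141, 0.0, 0.084]
contact_force: [-0.8, -3.1, 0.7]
grip_width: 0.6
```

Call:
drive_tool:
  deltas:
    - {"hand": 1, "tx": 0, "ty": -0.03, "tz": 0, "wx": 0, "wy": 0, "wz": 0}
    - {"hand": 1, "tx": 0, "ty": -0.03, "tz": 0, "wx": 0, "wy": 0, "wz": 0}

```text
time: 15.7
tool_pos: [502.0, -24.5, 41.0]
tcp_rot: [-3.141, 0.0, 0.084]
contact_force: [0.4, -1.9, 1.1]
grip_width: 0.7
```

Call:
drive_tool:
  deltas:
    - {"hand": 1, "tx": 0, "ty": -0.03, "tz": 0, "wx": 0, "wy": 0, "wz": 0}
    - {"hand": 1, "tx": 0, "ty": -0.03, "tz": 0, "wx": 0, "wy": 0, "wz": 0}

```text
time: 15.87
tool_pos: [501.9, -22.2, 41.0]
tcp_rot: [-3.141, 0.0, 0.084]
contact_force: [1.2, -1.5, 0.6]
grip_width: 0.3
```

```bash
python3 - <<'E'
from h import *
for n in ("side","wrist"):
    m=snap(n,f"pics/{n}8.png"); np.save(f"m_{n}8.npy",m,allow_pickle=True)
crop("pics/side8.png",220,200,320,310,6,"pics/s8.png")
E
```

```text
(no output)
```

View pics/wrist8.png

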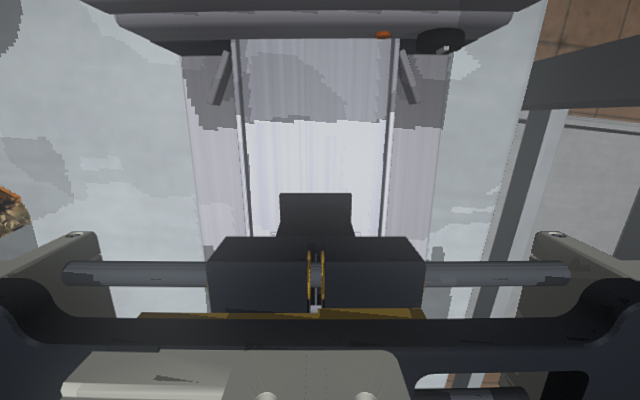

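View pics/s8.png

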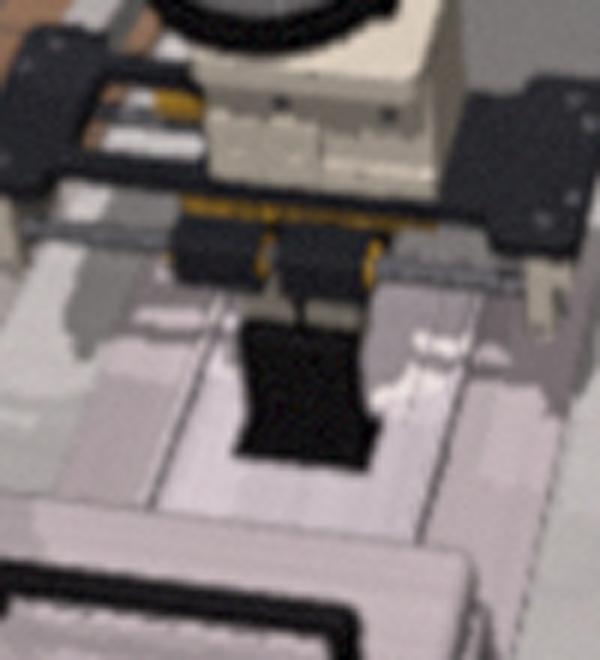

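The tray rim lines look wider apart towards the grill than in the previous picture (233-395 at row 40), so the front appears raised and riding on the pin. I'll use that width as a tilt gauge.

```bash
cat >> h.py <<'E'
def gauge(png,rows=(50,60,70,80,90,200,210)):
    g=cv2.cvtColor(cv2.imread(png),cv2.COLOR_BGR2GRAY).astype(float)
    out=[]
    for r in rows:
        w=g[r-1:r+2].mean(0); d=cv2.GaussianBlur(w[None],(1,1),0)[0]
        b=w-(np.roll(w,4)+np.roll(w,-4))/2   # dark line
        l=228+np.argmin(b[228:262]); rr=375+np.argmin(b[375:402])
        out.append((r,int(l),int(rr),int(rr-l)))
    return out
E
python3 - <<'E'
from h import *
for n in (7,8): print(gauge(f"pics/wrist{n}.png"))
o=get_obs();print(o["tool_pos"],o["contact_force"])
E
```

```text
[(50, 239, 390, 151), (60, 241, 390, 149), (70, 241, 389, 148), (80, 242, 388, 146), (90, 242, 388, 146), (200, 250, 381, 131), (210, 251, 380, 129)]
[(50, 229, 393, 164), (60, 229, 399, 170), (70, 239, 391, 152), (80, 240, 390, 150), (90, 240, 390, 150), (200, 249, 382, 133), (210, 249, 381, 132)]
[501.8351277  -22.04387724  41.00396324] [ 0.61305714 -0.30310423  0.11940444]
```

Call:
drive_tool:
  deltas:
    - {"hand": 1, "tx": 0, "ty": -0.03, "tz": 0, "wx": 0, "wy": 0, "wz": 0}
    - {"hand": 1, "tx": 0, "ty": -0.03, "tz": 0, "wx": 0, "wy": 0, "wz": 0}

```text
time: 16.13
tool_pos: [501.7, -19.9, 41.0]
tcp_rot: [-3.141, 0.0, 0.084]
contact_force: [0.2, -0.8, -0.1]
grip_width: 0.5
```

Call:
drive_tool:
  deltas:
    - {"hand": 1, "tx": 0, "ty": -0.03, "tz": 0, "wx": 0, "wy": 0, "wz": 0}
    - {"hand": 1, "tx": 0, "ty": -0.03, "tz": 0, "wx": 0, "wy": 0, "wz": 0}

```text
time: 16.3
tool_pos: [501.6, -17.5, 41.1]
tcp_rot: [-3.141, 0.0, 0.084]
contact_force: [0.2, -0.9, -0.6]
grip_width: 0.3
```

Call:
drive_tool:
  deltas:
    - {"hand": 1, "tx": 0, "ty": -0.03, "tz": 0, "wx": 0, "wy": 0, "wz": 0}
    - {"hand": 1, "tx": 0, "ty": -0.03, "tz": 0, "wx": 0, "wy": 0, "wz": 0}

```text
time: 16.47
tool_pos: [501.4, -15.1, 41.1]
tcp_rot: [-3.141, 0.0, 0.084]
contact_force: [0.1, -1.1, 0.0]
grip_width: 0.5
```

Call:
drive_tool:
  deltas:
    - {"hand": 1, "tx": 0, "ty": -0.03, "tz": 0, "wx": 0, "wy": 0, "wz": 0}
    - {"hand": 1, "tx": 0, "ty": -0.03, "tz": 0, "wx": 0, "wy": 0, "wz": 0}

```text
time: 16.63
tool_pos: [501.2, -12.7, 41.1]
tcp_rot: [-3.142, -0.0, 0.084]
contact_force: [-0.3, -1.6, 0.9]
grip_width: 0.2
```

```bash
python3 - <<'E'
from h import *
snap("wrist","pics/wrist9.png"); print(gauge("pics/wrist9.png"))
E
```

```text
[(50, 231, 393, 162), (60, 239, 392, 153), (70, 231, 391, 160), (80, 230, 398, 168), (90, 240, 389, 149), (200, 249, 382, 133), (210, 250, 381, 131)]
```

Call:
drive_tool:
  deltas:
    - {"hand": 1, "tx": 0, "ty": -0.03, "tz": 0, "wx": 0, "wy": 0, "wz": 0}
    - {"hand": 1, "tx": 0, "ty": -0.03, "tz": 0, "wx": 0, "wy": 0, "wz": 0}

```text
time: 16.85
tool_pos: [501.0, -10.4, 41.1]
tcp_rot: [-3.142, -0.0, 0.084]
contact_force: [-0.5, -1.8, 0.3]
grip_width: 0.6
```

Call:
drive_tool:
  deltas:
    - {"hand": 1, "tx": 0, "ty": -0.03, "tz": 0, "wx": 0, "wy": 0, "wz": 0}
    - {"hand": 1, "tx": 0, "ty": -0.03, "tz": 0, "wx": 0, "wy": 0, "wz": 0}

```text
time: 17.02
tool_pos: [500.9, -7.9, 41.2]
tcp_rot: [-3.142, -0.0, 0.084]
contact_force: [0.4, -1.9, 1.5]
grip_width: 0.5
```

Call:
drive_tool:
  deltas:
    - {"hand": 1, "tx": 0, "ty": -0.03, "tz": 0, "wx": 0, "wy": 0, "wz": 0}
    - {"hand": 1, "tx": 0, "ty": -0.03, "tz": 0, "wx": 0, "wy": 0, "wz": 0}

```text
time: 17.18
tool_pos: [500.6, -5.5, 41.2]
tcp_rot: [-3.142, -0.0, 0.084]
contact_force: [0.1, -2.8, 1.1]
grip_width: 0.4
```

```bash
python3 - <<'E'
from h import *
snap("wrist","pics/wrist10.png"); print(gauge("pics/wrist10.png"))
E
```

```text
[(50, 257, 383, 126), (60, 230, 392, 162), (70, 240, 381, 141), (80, 239, 390, 151), (90, 231, 390, 159), (200, 249, 382, 133), (210, 250, 381, 131)]
```

Call:
drive_tool:
  deltas:
    - {"hand": 1, "tx": 0, "ty": -0.03, "tz": 0, "wx": 0, "wy": 0, "wz": 0}
    - {"hand": 1, "tx": 0, "ty": -0.03, "tz": 0, "wx": 0, "wy": 0, "wz": 0}

```text
time: 17.4
tool_pos: [500.5, -3.2, 41.2]
tcp_rot: [3.142, -0.0, 0.084]
contact_force: [0.3, -2.0, 1.7]
grip_width: 0.3
```

Call:
drive_tool:
  deltas:
    - {"hand": 1, "tx": 0, "ty": -0.03, "tz": 0, "wx": 0, "wy": 0, "wz": 0}
    - {"hand": 1, "tx": 0, "ty": -0.03, "tz": 0, "wx": 0, "wy": 0, "wz": 0}

```text
time: 17.57
tool_pos: [500.3, -0.8, 41.2]
tcp_rot: [3.142, -0.0, 0.084]
contact_force: [0.7, -1.9, 0.7]
grip_width: 0.7
```

```bash
python3 - <<'E'
from h import *
snap("wrist","pics/wrist11.png"); print(gauge("pics/wrist11.png"))
E
```

```text
[(50, 241, 392, 151), (60, 251, 387, 136), (70, 229, 385, 156), (80, 245, 377, 132), (90, 240, 390, 150), (200, 249, 382, 133), (210, 250, 381, 131)]
```

Call:
drive_tool:
  deltas:
    - {"hand": 1, "tx": 0, "ty": -0.03, "tz": 0, "wx": 0, "wy": 0, "wz": 0}
    - {"hand": 1, "tx": 0, "ty": -0.03, "tz": 0, "wx": 0, "wy": 0, "wz": 0}

```text
time: 17.78
tool_pos: [500.0, 1.6, 41.1]
tcp_rot: [-3.142, -0.0, 0.084]
contact_force: [-1.4, -2.7, 1.5]
grip_width: 0.3
```

Call:
drive_tool:
  deltas:
    - {"hand": 1, "tx": 0, "ty": -0.03, "tz": 0, "wx": 0, "wy": 0, "wz": 0}
    - {"hand": 1, "tx": 0, "ty": -0.03, "tz": 0, "wx": 0, "wy": 0, "wz": 0}

```text
time: 17.95
tool_pos: [499.7, 4.3, 41.0]
tcp_rot: [-3.141, 0.0, 0.084]
contact_force: [0.1, 0.5, 0.2]
grip_width: 0.4
```

```bash
python3 - <<'E'
from h import *
snap("wrist","pics/wrist12.png"); print(gauge("pics/wrist12.png"))
E
```

```text
[(50, 230, 382, 152), (60, 238, 379, 141), (70, 233, 377, 144), (80, 230, 396, 166), (90, 257, 375, 118), (200, 249, 381, 132), (210, 250, 380, 130)]
```

View pics/wrist12.png

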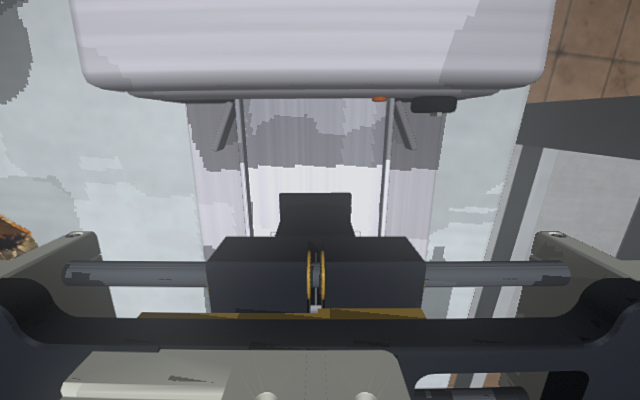

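The push force just fell to about zero, which suggests the hole dropped onto the pin. I'll compare the gauge on visible rows.

```bash
python3 - <<'E'
from h import *
for n in (7,8,9,10,11,12):
    print(n,[(r,w) for r,l,_,w in gauge(f"pics/wrist{n}.png",(110,120,130,140,150,160,170,180,190))])
E
```

```text
7 [(110, 142), (120, 141), (130, 140), (140, 139), (150, 137), (160, 136), (170, 135), (180, 133), (190, 131)]
8 [(110, 146), (120, 144), (130, 144), (140, 142), (150, 140), (160, 138), (170, 137), (180, 135), (190, 134)]
9 [(110, 146), (120, 145), (130, 143), (140, 142), (150, 140), (160, 138), (170, 136), (180, 136), (190, 134)]
10 [(110, 147), (120, 145), (130, 144), (140, 142), (150, 141), (160, 138), (170, 137), (180, 136), (190, 134)]
11 [(110, 147), (120, 145), (130, 144), (140, 142), (150, 140), (160, 138), (170, 138), (180, 136), (190, 134)]
12 [(110, 155), (120, 145), (130, 143), (140, 141), (150, 140), (160, 138), (170, 137), (180, 135), (190, 134)]
```

Call:
drive_tool:
  deltas:
    - {"hand": 1, "tx": 0, "ty": -0.03, "tz": 0, "wx": 0, "wy": 0, "wz": 0}

```text
time: 18.08
tool_pos: [499.6, 5.4, 41.0]
tcp_rot: [-3.141, 0.0, 0.084]
contact_force: [-0.1, -0.3, 0.0]
grip_width: 0.5
```

```bash
python3 - <<'E'
from h import *
o=get_obs();print(o["tool_pos"],o["contact_force"])
snap("wrist","pics/wrist13.png"); print([(r,l,w) for r,l,_,w in gauge("pics/wrist13.png",(120,130,140,150,160,170,180,190))])
o=get_obs();print(o["tool_pos"],o["contact_force"])
E
```

```text
[499.61967041   5.40607282  40.99554006] [-0.12756391 -0.31056153  0.02566131]
[(120, 242, 144), (130, 243, 142), (140, 244, 141), (150, 245, 139), (160, 246, 137), (170, 247, 136), (180, 247, 135), (190, 248, 133)]
[499.59773221   5.57566508  41.00689712] [-0.08638776  0.60228529 -0.68844418]
```

Call:
drive_tool:
  deltas:
    - {"hand": 1, "tx": 0, "ty": -0.02, "tz": 0, "wx": 0, "wy": 0, "wz": 0}
    - {"hand": 1, "tx": 0, "ty": 0, "tz": 0, "wx": 0, "wy": 0, "wz": 0}

```text
time: 18.3
tool_pos: [499.6, 6.1, 41.1]
tcp_rot: [-3.141, 0.0, 0.084]
contact_force: [0.1, 0.7, -0.2]
grip_width: 0.7
```

```bash
python3 - <<'E'
from h import *
snap("wrist","pics/wrist14.png"); print([(r,l,w) for r,l,_,w in gauge("pics/wrist14.png",(120,130,140,150,160,170,180,190))])
o=get_obs();print(o["tool_pos"],o["contact_force"])
snap("side","pics/side14.png");crop("pics/side14.png",220,200,320,310,6,"pics/s14.png")
a,b=cv2.imread("pics/wrist12.png"),cv2.imread("pics/wrist14.png")
cv2.imwrite("pics/cmp14.png",cv2.resize(np.vstack([a[90:245,180:450],b[90:245,180:450]]),None,fx=1.9,fy=1.9))
E
```

```text
[(120, 243, 142), (130, 244, 140), (140, 245, 139), (150, 246, 137), (160, 245, 138), (170, 247, 135), (180, 248, 133), (190, 248, 133)]
[499.6292963    6.05756971  41.07270352] [-0.89927338 -0.19378849 -0.38609062]
```

View pics/s14.png

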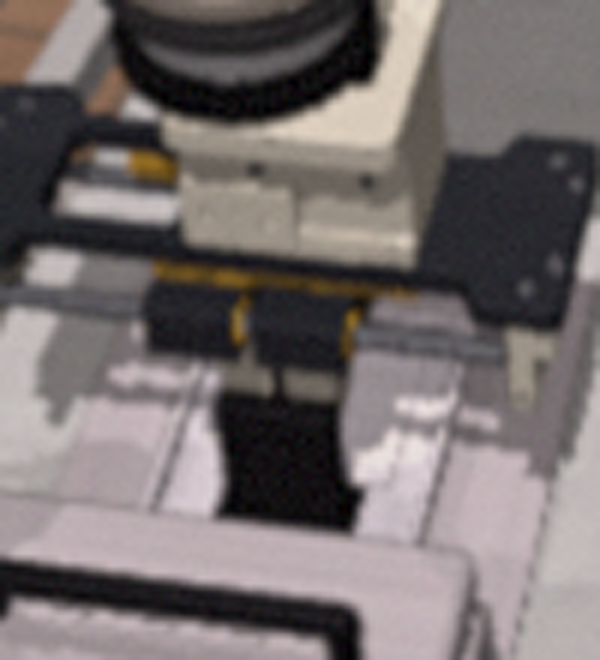

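View pics/cmp14.png

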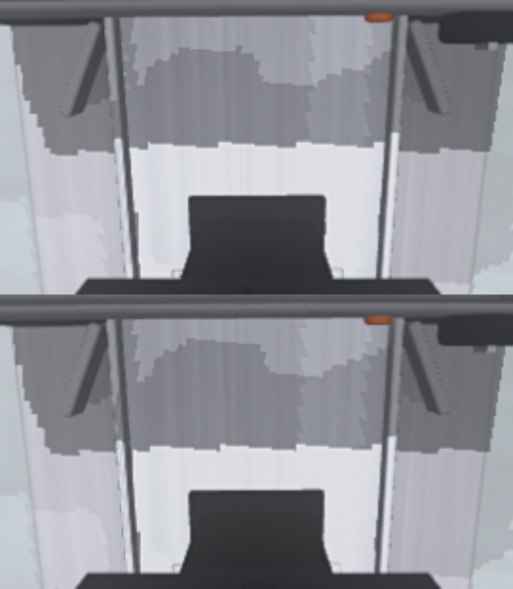

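The gauge is back at its flat values (142/140/139/137 against 141/140/139/137 before the climb), so the tray has dropped. A gentle test nudge will check that it meets the pin.

Call:
drive_tool:
  deltas:
    - {"hand": 1, "tx": 0, "ty": -0.025, "tz": 0, "wx": 0, "wy": 0, "wz": 0}
    - {"hand": 1, "tx": 0, "ty": 0, "tz": 0, "wx": 0, "wy": 0, "wz": 0}

```text
time: 18.57
tool_pos: [499.6, 7.0, 41.1]
tcp_rot: [-3.142, -0.0, 0.084]
contact_force: [-0.4, 0.3, -0.2]
grip_width: 0.2
```

Call:
drive_tool:
  deltas:
    - {"hand": 1, "tx": 0, "ty": -0.025, "tz": 0, "wx": 0, "wy": 0, "wz": 0}
    - {"hand": 1, "tx": 0, "ty": 0, "tz": 0, "wx": 0, "wy": 0, "wz": 0}

```text
time: 18.73
tool_pos: [499.5, 7.9, 41.1]
tcp_rot: [3.142, -0.0, 0.084]
contact_force: [0.6, -1.5, -0.1]
grip_width: -0.1
```

Call:
drive_tool:
  deltas:
    - {"hand": 1, "tx": 0, "ty": -0.02, "tz": 0, "wx": 0, "wy": 0, "wz": 0}
    - {"hand": 1, "tx": 0, "ty": 0, "tz": 0, "wx": 0, "wy": 0, "wz": 0}

```text
time: 18.9
tool_pos: [499.5, 8.7, 41.1]
tcp_rot: [-3.142, -0.0, 0.084]
contact_force: [-0.2, -1.4, -0.6]
grip_width: 0.2
```

```bash
python3 - <<'E'
from h import *
snap("wrist","pics/wrist15.png"); print([(r,l,w) for r,l,_,w in gauge("pics/wrist15.png",(120,130,140,150,160,170,180,190))])
o=get_obs();print(o["tool_pos"],o["contact_force"])
E
```

```text
[(120, 244, 141), (130, 244, 140), (140, 245, 139), (150, 246, 137), (160, 247, 136), (170, 247, 135), (180, 248, 133), (190, 248, 133)]
[499.43890866   8.73242825  41.12346843] [-0.01711794 -1.44579758  0.05654094]
```

Call:
drive_tool:
  deltas:
    - {"hand": 1, "tx": 0, "ty": -0.02, "tz": 0, "wx": 0, "wy": 0, "wz": 0}
    - {"hand": 1, "tx": 0, "ty": 0, "tz": 0, "wx": 0, "wy": 0, "wz": 0}

```text
time: 19.12
tool_pos: [499.4, 9.6, 41.1]
tcp_rot: [-3.142, -0.0, 0.084]
contact_force: [0.1, -0.9, 0.6]
grip_width: 0.6
```

Call:
drive_tool:
  deltas:
    - {"hand": 1, "tx": 0, "ty": -0.02, "tz": 0, "wx": 0, "wy": 0, "wz": 0}
    - {"hand": 1, "tx": 0, "ty": 0, "tz": 0, "wx": 0, "wy": 0, "wz": 0}

```text
time: 19.28
tool_pos: [499.3, 10.4, 41.1]
tcp_rot: [-3.141, -0.0, 0.084]
contact_force: [0.4, -0.5, -0.1]
grip_width: 0.6
```

```bash
python3 - <<'E'
from h import *
snap("wrist","pics/wrist16.png")
for n in (9,11,12,13,14,15,16):
    g=cv2.cvtColor(cv2.imread(f"pics/wrist{n}.png"),cv2.COLOR_BGR2GRAY).astype(float)[:,305:330].mean(1)
    d=np.diff(g[150:225]); i=150+np.argmin(d)
    # grill front lower edge row & edges
    print(n,"tab edge row",i,g[i-1:i+3].round(),[(r,w) for r,l,_,w in gauge(f"pics/wrist{n}.png",(130,140,150,160,170))])
o=get_obs();print(o["tool_pos"],o["contact_force"])
E
```

```text
9 tab edge row 192 [213. 191.  86.  58.] [(130, 143), (140, 142), (150, 140), (160, 138), (170, 136)]
11 tab edge row 192 [227. 204.  77.  58.] [(130, 144), (140, 142), (150, 140), (160, 138), (170, 138)]
12 tab edge row 192 [227. 203.  75.  55.] [(130, 143), (140, 141), (150, 140), (160, 138), (170, 137)]
13 tab edge row 192 [226. 204.  89.  55.] [(130, 142), (140, 141), (150, 139), (160, 137), (170, 136)]
14 tab edge row 192 [227. 203.  74.  52.] [(130, 140), (140, 139), (150, 137), (160, 138), (170, 135)]
15 tab edge row 193 [225. 201.  76.  52.] [(130, 140), (140, 139), (150, 137), (160, 136), (170, 135)]
16 tab edge row 193 [223. 201.  86.  51.] [(130, 141), (140, 139), (150, 137), (160, 137), (170, 135)]
[499.31140147  10.43626473  41.12480176] [-0.77567925 -1.02054022 -0.19325193]
```

Call:
drive_tool:
  deltas:
    - {"hand": 1, "tx": 0, "ty": -0.015, "tz": 0, "wx": 0, "wy": 0, "wz": 0}
    - {"hand": 1, "tx": 0, "ty": 0, "tz": 0, "wx": 0, "wy": 0, "wz": 0}

```text
time: 19.5
tool_pos: [499.3, 11.0, 41.1]
tcp_rot: [-3.141, -0.0, 0.084]
contact_force: [0.3, -2.2, -0.1]
grip_width: 0.3
```

Call:
drive_tool:
  deltas:
    - {"hand": 1, "tx": 0, "ty": -0.015, "tz": 0, "wx": 0, "wy": 0, "wz": 0}
    - {"hand": 1, "tx": 0, "ty": 0, "tz": 0, "wx": 0, "wy": 0, "wz": 0}

```text
time: 19.67
tool_pos: [499.3, 11.3, 41.1]
tcp_rot: [3.141, -0.0, 0.084]
contact_force: [0.3, -3.5, -0.6]
grip_width: 0.2
```

Call:
drive_tool:
  deltas:
    - {"hand": 1, "tx": 0, "ty": -0.015, "tz": 0, "wx": 0, "wy": 0, "wz": 0}
    - {"hand": 1, "tx": 0, "ty": 0, "tz": 0, "wx": 0, "wy": 0, "wz": 0}

```text
time: 19.83
tool_pos: [499.4, 11.4, 41.2]
tcp_rot: [3.141, -0.0, 0.084]
contact_force: [0.2, -5.8, 0.2]
grip_width: 0.5
```

```bash
python3 - <<'E'
from h import *
snap("wrist","pics/wrist17.png")
print([(r,w) for r,l,_,w in gauge(f"pics/wrist17.png",(120,130,140,150,160,170,180,190))])
o=get_obs();print(o["tool_pos"],o["contact_force"])
E
```

```text
[(120, 159), (130, 141), (140, 139), (150, 137), (160, 137), (170, 135), (180, 134), (190, 133)]
[499.37961125  11.43567962  41.19506506] [ 6.32360768e-01 -6.73613271e+00  2.19499373e-03]
```

The tray no longer moves while the force rises to 6 N, and it is still flat, so it has met the pin. I'll back off, lift and check.

Call:
drive_tool:
  deltas:
    - {"hand": 1, "tx": 0, "ty": 0.05, "tz": 0, "wx": 0, "wy": 0, "wz": 0}
    - {"hand": 1, "tx": 0, "ty": 0.2, "tz": 0, "wx": 0, "wy": 0, "wz": 0}
    - {"hand": 1, "tx": 0, "ty": 0.3, "tz": -0.2, "wx": 0, "wy": 0, "wz": 0}
    - {"hand": 1, "tx": 0, "ty": 0.2, "tz": -0.6, "wx": 0, "wy": 0, "wz": 0}
    - {"hand": 1, "tx": 0, "ty": 0.2, "tz": -0.8, "wx": 0, "wy": 0, "wz": 0}
    - {"hand": 1, "tx": 0, "ty": 0.3, "tz": -0.8, "wx": 0, "wy": 0, "wz": 0}
    - {"hand": 1, "tx": 0, "ty": 0.4, "tz": -0.6, "wx": 0, "wy": 0, "wz": 0}
    - {"hand": 1, "tx": 0, "ty": 0.3, "tz": -0.3, "wx": 0, "wy": 0, "wz": 0}
    - {"hand": 1, "tx": 0, "ty": 0, "tz": 0, "wx": 0, "wy": 0, "wz": 0}
    - {"hand": 1, "tx": 0, "ty": 0, "tz": 0, "wx": 0, "wy": 0, "wz": 0}

```text
time: 20.72
tool_pos: [505.7, -66.4, 173.7]
tcp_rot: [3.142, -0.001, 0.082]
contact_force: [-0.0, -0.2, -0.1]
grip_width: 0.0
```

```bash
python3 - <<'E'
from h import *
o=get_obs();print(o["time"],o["tool_pos"],o["contact_force"])
for n in ("side","wrist"):
    m=snap(n,f"pics/{n}18.png"); np.save(f"m_{n}18.npy",m,allow_pickle=True)
crop("pics/side18.png",190,150,350,350,3,"pics/s18.png")
E
```

```text
20.7167 [505.68090533 -66.42349454 173.65381652] [-0.02076635 -0.17764886 -0.09163235]
```

View pics/wrist18.png

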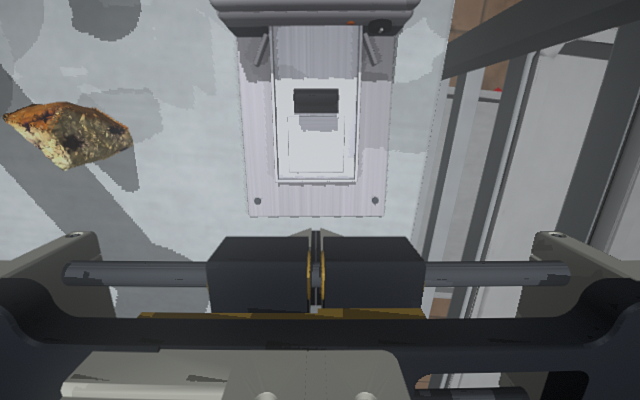

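View pics/side18.png

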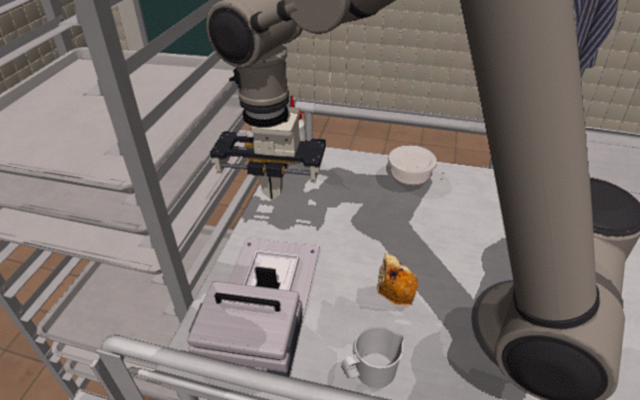

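View pics/s18.png

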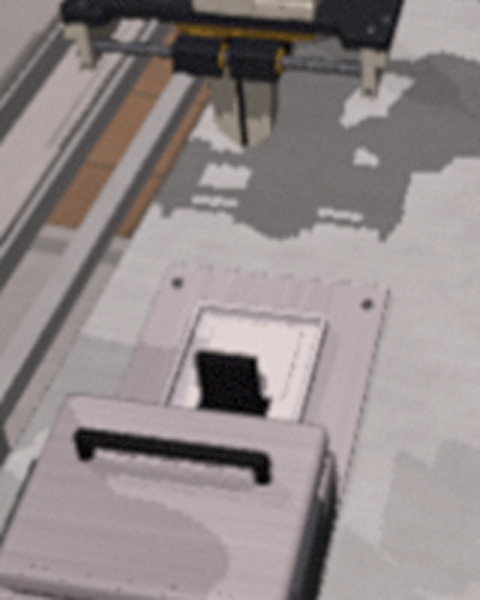

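The wrist view shows the tray in the slot, centred on the plate (tail at row 182, screws at (257,201) and (375,201)). As a final flatness check, the rim width in the z=17 plane should read 90 mm at both ends.

```bash
python3 - <<'E'
from h import *
np.set_printoptions(precision=1,suppress=True)
m=np.load("m_wrist18.npy",allow_pickle=True).item()
g=cv2.cvtColor(cv2.imread("pics/wrist18.png"),cv2.COLOR_BGR2GRAY).astype(float)
for r in (85,95,110,125,140,155,170):
    w=g[r-1:r+2].mean(0); b=w-(np.roll(w,3)+np.roll(w,-3))/2
    l=265+np.argmin(b[265:288]); q=350+np.argmin(b[350:368])
    P=onz(m,[(l,r),(q,r)],17); print(r,l,q,P[:,:2].ravel(),np.linalg.norm(P[0]-P[1]))
T=onz(m,[(316,183)],17)[0]; F=onz(m,[(316,215.5)],5)[0]; H=onz(m,[(316,215.5)],5)
print("tail to plate front",np.linalg.norm((T-F)[:2]),T,F)
crop("pics/wrist18.png",220,0,420,230,3,"pics/w18.png")
E
```

```text
85 274 357 [454.5  37.7 537.4  44.5] 83.15372282565028
95 275 357 [455.9  28.3 538.5  35. ] 82.85100204133748
110 275 356 [456.6  13.8 539.2  20.5] 82.90977309857482
125 276 356 [458.3  -1.  541.    5.7] 82.98197638306365
140 276 355 [458.9 -16.3 541.7  -9.6] 83.06857022862928
155 277 354 [460.7 -31.9 542.5 -25.3] 82.1023999655678
170 278 354 [462.5 -48.  544.4 -41.3] 82.20330729526711
tail to plate front 41.77899244327791 [504.6 -59.   17. ] [ 508.1 -100.7    5. ]
```

View pics/w18.png

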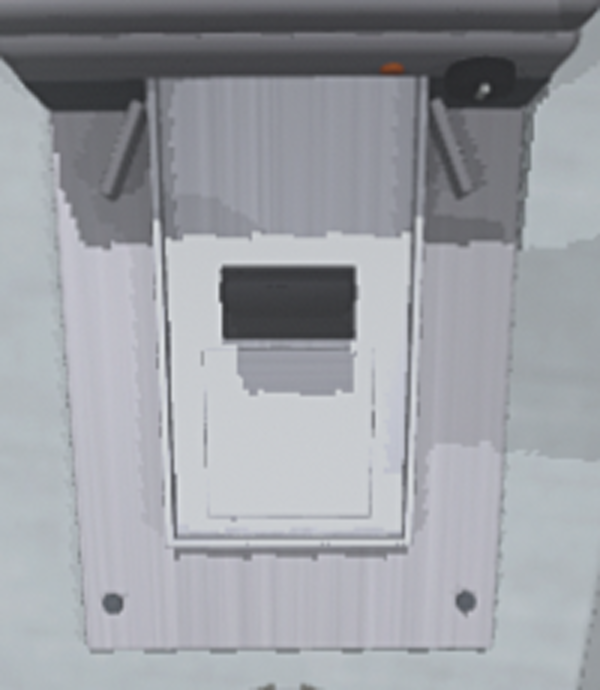

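```bash
python3 - <<'E'
from h import *
o=get_obs();print(o["time"],o["contact_force"]); print(close_job())
E
```

```text
20.8167 [0.02739342 0.25051889 0.44441018]
the job is handed in; nothing more can be done
None
```

The grease tray is in under the grill with its hole on the pin and lying flat, as far as the cameras and the force readings can show. I handed the job in at about 20.8 s.

**What I did:** I picked the tray up by its black tab and laid it straight and centred on the base plate, nose toward the grill. I then let go and nudged it in with closed fingers behind the tab, in steps of 0.6–3 mm at 1–5 N.

**Checks that agree:**
- **Riding on the pin:** the picture gauge of the rim spacing widened, so the front was raised.
- **Drop:** the push force fell to about zero and the gauge went back to its flat values.
- **Pin met:** about 5 mm further on, the tray stopped moving while the force rose to 6.7 N, with the gauge still flat. That puts the pin about 49 mm in from the front face, within the stated range.
- **After backing off:** the tray was centred with its tail about 42 mm in from the plate's front edge (43 expected), and the robot was touching nothing. I never went near the squeeze bottle; in the last picture the gripper mostly hid it.

**Less certain:**
- The last rim-width measurement (82.1–83.2 mm along the tray) is too coarse to prove flatness by itself.
- I did not do a pull-back test.
- My first two move calls were refused because fields were missing; nothing moved.

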